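# Load a clean link into the coating saddle with tongs

### The job

The aluminium link in the draining rack has just been degreased for coating, so it may be handled only with the sprung tongs, never with the fingers. Take the tongs from their stand, lift the link out of the rack by its waist, set it down upright on the bare bench and let go, take it again with the tongs by one end, and lay it level with its waist in the channel of the saddle, lowering it all the way down without dropping or forcing it before you let go. Put the tongs back upright in their stand and leave the other things on the bench where they are.

Things in the scene. Friction and masses are not known exactly. Their poses are not given: they have to be found in the camera images.
- tongs: Sprung steel tongs standing upright, 158 mm tall, 0.12 kg: two blades 6 mm thick, 20 mm wide, hung from pivots 150 mm up in a small head. Origin on the centre line level with the feet, z up to the head, y the way the blades close. The blades are parallel (24 mm between) when they hold the link, at waist or end.
- tongs_grip (a point): Middle of the two black rubber grips (20 x 32 mm faces), 110 mm above the tongs' origin: TCP here, squeeze along the tongs' y from above. 50 mm over them at rest, springs 6 N; 44 mm and 9 N on the link. A quarter of any further grip force reaches the feet (100 N clamps well). To carry them open squeeze only about 2 mm: a push over 10 N then slips them.
- tongs_feet (a point): Between the feet, 12 mm above the tongs' origin. The feet stand open by 45 mm inside, 57 mm outside at rest; 20 mm wide the other way. A 1 mm squeeze at the grips closes the feet by about 4 mm.
- link: Dog-bone link, plain aluminium, 110 mm long, 0.1 to 0.16 kg. Origin at the centre of its underside, x along it, z up. Two end blocks 28 long (x), 24 wide (y), 30 mm high, centred 41 mm either side of the origin; between them a waist 54 mm long, 24 wide, 18 high, from 6 to 24 mm above the underside. Same either way round.
- rack: Fixed dark steel draining rack, base 140 x 70 mm. Origin: centre of underside, x along it, z up. The link lies along x, underside 20 mm above the origin, its ends in two pockets 32 mm wide inside (walls 31 to 61 mm from the centre along x, 58 mm high), too narrow for tongs. Between the pockets both sides are open: only the waist can be taken.
- saddle: Grey saddle, base 90 x 90 x 8 mm, fixed. Origin: centre of underside, z up. On a column clamped at an untold height, a channel 40 mm long (x), 32 wide (y): floor 40 to 62 mm up (feel for it), walls 30 mm above the floor, then flared 9 mm more. The waist lies on the floor, the ends hang over (7 mm play along x). Too narrow for tongs beside the waist: hold an end.
- stand: The tongs' stand, fixed: sheet steel sleeve on a base 80 x 110 mm. Origin: centre of underside, z up. Inside 28 mm (x) by 70 mm (y), floor 6 mm up, walls to 60 mm, the long ones flared to 73 mm. The tongs stand in it on their feet, their y along its y, in either sense.
- can: Red can standing, 60 mm diameter, 100 mm tall, origin under its centre. Leave alone.
- socket: Steel deep socket (tube) standing, 38 mm diameter, 70 mm tall, origin under its centre. Leave alone.
- driver: Screwdriver lying on the bench, about 180 mm long along its x, origin underneath its middle. Leave alone.
Not all that is in view belongs to the job. Leave any orange look-alike of the tongs alone. What is shaped like the stand but brown is not meant.

How it is judged:
On the way, in this order (a step that is already met when the one before it is completed fails the run):
1. the link is lifted clear of the rack in the tongs (z of link in the frame of rack above 0.06 m and contact force between tongs and link above 0.5 N), for 0.1 s.
2. the link stands on its underside on the bare bench, let go by the tongs (height (world z) of link below 0.003 m and angle between link's own z axis and vertical below 0.1 rad and contact force between tongs and link below 0.1 N and linear speed of link below 0.02 m/s), for 0.2 s.
3. the link lies level in the saddle's channel, resting on it, while the tongs still hold it (x of link in the frame of saddle between -0.01 and 0.01 m and y of link in the frame of saddle between -0.006 and 0.006 m and z of link in the frame of saddle between 0.03 and 0.06 m and contact force between link and saddle above 0.5 N and angle between link's own z axis and vertical below 0.08 rad and angle between the x axis of link and the x axis of saddle, either way round below 0.2 rad and contact force between tongs and link above 0.5 N), for 0.1 s.
At the end, for the whole second after the job is handed in: Link at rest on the saddle (> 0.5 N on it), in its channel: within 10 mm of the middle along, 6 mm across, tilt < 0.08, yaw within 0.2 rad (either way round), clear of the tongs. Tongs at rest in their stand: origin within 20 mm of its centre, < 14 mm above its origin, tilt < 0.2 (x of link in the frame of saddle between -0.01 and 0.01 m and y of link in the frame of saddle between -0.006 and 0.006 m and z of link in the frame of saddle between 0.03 and 0.06 m and contact force between link and saddle above 0.5 N and angle between link's own z axis and vertical below 0.08 rad and angle between the x axis of link and the x axis of saddle, either way round below 0.2 rad and contact force between tongs and link below 0.05 N and linear speed of each of link, tongs below 0.02 m/s and horizontal distance between tongs and stand below 0.02 m and z of tongs in the frame of stand below 0.014 m and angle between tongs's own z axis and vertical below 0.2 rad); the robot touches nothing.
It fails at once if the gripper's fingers or the arm touch the link (contact force between any of the fingers, the arm and link above 0.3 N).
It fails at once if the link is forced against the saddle with more than 45 N (contact force between link and saddle above 45 N).
It fails at once if a bystander is shifted by more than 30 mm (distance of any of can, socket, driver from where it was at the start of the episode above 0.03 m).
It also fails if it takes over 67 s, if anything falls off the work surface, if the arm or the gripper's body presses on something with over 40 N, if the wrist force passes 120 N, or if a joint passes its speed limit or range.

### The arm

A 6-joint arm with a two-finger parallel gripper is mounted at the origin on the work surface. World frame = base frame: x ahead of the robot, y to its left, z up, the work surface at z = 0. Lengths are in m, angles in rad, forces in N, time in s.
With the tool pointing down it reaches from about 0.225 to 0.875 m from the base axis. Payload 3.4 kg.
Tool frame: the origin (TCP) lies between the finger pads, 19 mm behind the fingertips; this is the grasp point; z points along the fingers, x is the direction in which the jaws open and shut, and the axes are right-handed (so a half turn about z gives the same grasp; the last joint's range is limited). The gripper opens to 85 mm and grips with 20 to 120 N. Pads are 22 mm wide; open, the fingers measure 114 mm over their backs; the gripper's body (76 mm by 85 mm) begins 54 mm behind the grasp point. The pads swing forward as they close: fully open they stand 13 mm farther back than shut.
Start: joints at [-1.28, 0.276, 1.505, -0, 1.361, -0.121], TCP at [0.23, -0.527, 0.25] pointing down, gripper open.
Joint ranges: [-2.89, 2.89], [-0.75, 2.08], [0.22, 2.7], [-1.18, 4.32], [0.11, 2.71], [-2.7, 2.7]. Speed limits (rad/s): [2.57, 2.57, 3.14, 3.14, 3.14, 3.14].

### API

Orientations are given as a unit quaternion [w, x, y, z].
In Python, from rig import get_state, get_image, sign_off, masks_of gives the robot as it stands.
- The arm moves only by the tool play_rows, never from a script. Its argument "series" is a list of rows, each an object of numbers: "fingers": the closure, from -1 (fully open) to 1 (shut); "dx", "dy", "dz": the shift along the world's x, y, z in mm; "turn": the turn about the world's z in rad. A call has 1 to 20 rows; each row shifts and turns the pose as measured when the row begins; what a row does not reach is not made up. A row lasts 1/12 s, in which the tool goes at most 41.7 mm and 7.16 degrees, less where a joint would pass 70% of its speed; a pose out of reach is approached as far as the arm can. A call with a gripper value outside its range is refused whole. The fingers move at their own pace and stop on an object; "squeeze" is the grip in N (left out, the last holds). Time passes only in rows, so rows that do not move let the fingers close. It gives the time, the measured TCP pose, the force and the opening at its end, in the units of the state.
- get_state(): the state, without advancing time (a new reading comes with each control period).
- get_image(name): name is "scene" or "side" or "wrist"; returns a dict with "pixels" (480x640x3 uint8, red, green, blue), "vfov" (degrees; the focal length in pixels is half the picture's height over the tangent of half this angle, whatever the lens; pixels are square), "cx", "cy" (the principal point, pixels), "rvec" (rotation vector, rad) and "tvec" (3), from world to camera coordinates, as OpenCV has them; the wrist camera has in their place "hand_eye" (4x4, takes a point from camera to tool coordinates, whose origin is the TCP and whose axes are the tool frame's). Camera axes: x right, y down, z forward; pixel columns grow to the right and rows downward; lengths in m; the calibration is good to about 2 mm. The wrist camera is an equidistant fisheye: a pixel r from the principal point sees the ray r / f radians off the axis. A picture is of the moment at which its call begins: read the wrist's pose just before it. There is no depth.
- sign_off(): hands the job in, once; it reports no verdict.
Trained networks look in a picture, given as the dict that the camera call returned (one of the last four; its "shot" number tells which), for a name from the list of things; names that differ only in an ending like _2 or _b are one class to them, and where a whole thing is asked for, a point or a joint stands for the part that bears it (a point fixed in the world has none). Each returns a list of dicts, best first, with "p" (0 to 1); they miss things now and then, are a little off and sometimes report something else, mostly with a low value. They report only what shows in the picture. A call takes as long as a camera call. They do not tell look-alikes from the thing itself.
- masks_of(picture, label): "region" (480x640 bool, what is visible of it) and "xy" ([column, row] in pixels, amid what is visible of it).
The state is a dict: "clock": time; "qpos": joint angles; "qd": joint speeds; "effort": joint torques, N m; "position": TCP position; "ee_rot": TCP orientation; "contact_force": force on the tool from outside, world axes, zero at the start; "moment": the same for the moment, N m; "width": finger opening in m.
Only numpy, scipy, OpenCV 4.12 (cv2) and the standard library are available. Lean on these libraries where they do the work, as an engineer would, in place of code of your own. Each camera call takes 0.05 s, during which the arm holds its last target. There are 200 camera calls.

## Working session

There is one attempt and no reset: what is moved stays moved. The work goes in short steps, Python scripts to look and compute and a tool call to move; the robot and the scene stay as the last step left them, time stands still between calls to the robot, and variables do not carry over. Pictures are saved under pics/ and viewed, about 8 in all and at most 12, crops included, and the job is handed in when it is done.

Besides the shell and the picture viewer there is one more tool, called after "Request:" as name(argument=value, ...) on one line, values as JSON. play_rows: Moves the arm, as the interface text tells. Its arguments: {"type":"object","properties":{"series":{"type":"array"},"squeeze":{"type":"number"}},"required":["series"]}

```bash
mkdir -p pics; ls; cat > h.py <<'E'
import numpy as np,cv2
from rig import *
from scipy.spatial.transform import Rotation as R
def f(im): return 240/np.tan(np.radians(im['vfov'])/2)
def save(im,n): cv2.imwrite('pics/'+n+'.png',im['pixels'][:,:,::-1])
def pose(im): return R.from_rotvec(np.ravel(im['rvec'])).as_matrix(),np.ravel(im['tvec'])
def proj(im,P):
    Rm,t=pose(im);c=np.atleast_2d(P)@Rm.T+t
    return c[:,:2]/c[:,2:]*f(im)+[im['cx'],im['cy']]
def onplane(im,px,z):
    Rm,t=pose(im);px=np.atleast_2d(px).astype(float)
    d=np.c_[(px-[im['cx'],im['cy']])/f(im),np.ones(len(px))]@Rm
    o=-Rm.T@t
    return o+d*((z-o[2])/d[:,2])[:,None]
E
python3 - <<'E'
from h import *
s=get_state();print({k:np.round(v,3).tolist() for k,v in s.items()})
for n in ['scene','side']:
    im=get_image(n);save(im,n+'0');Rm,t=pose(im);print(n,im['vfov'],'cam',-Rm.T@t)
    for l in ['tongs','link','rack','saddle','stand','can','socket','driver']:
        for m in masks_of(im,l)[:3]:
            if m['p']<.2: continue
            r=m['region'];ys,xs=np.nonzero(r);print(l,round(m['p'],2),np.round(m['xy']),r.sum(),xs.min(),xs.max(),ys.min(),ys.max(),onplane(im,m['xy'],.03)[0].round(3))
E
```

```text
pics
{'clock': 0.0, 'qpos': [-1.28, 0.277, 1.506, 0.0, 1.361, -0.121], 'qd': [0.0, -0.001, -0.0, -0.0, -0.002, 0.0], 'effort': [0.003, -41.678, -24.581, 0.0, 0.011, 0.0], 'position': [0.23, -0.526, 0.249], 'ee_rot': [-0.001, 0.837, -0.548, -0.001], 'contact_force': [-0.378, -0.474, 0.474], 'moment': [0.056, -0.035, -0.005], 'width': 0.085}
scene 44.42472956752982 cam [ 1.38503206 -0.28640791  0.773082  ]
tongs 0.9 [403. 171.] 853 390 416 150 201 [0.393 0.341 0.03 ]
tongs 0.7 [374. 143.] 301 357 379 129 192 [0.252 0.341 0.03 ]
link 0.74 [104. 291.] 2145 74 133 247 317 [ 0.522 -0.35   0.03 ]
link 0.72 [103. 272.] 722 83 115 252 296 [ 0.468 -0.346  0.03 ]
link 0.37 [337. 335.] 905 324 346 314 357 [ 0.789 -0.008  0.03 ]
rack 0.59 [106. 291.] 2113 74 133 247 318 [ 0.523 -0.347  0.03 ]
saddle 0.87 [294. 252.] 2026 261 321 215 279 [0.561 0.004 0.03 ]
stand 0.88 [461. 190.] 1886 432 492 163 213 [0.513 0.422 0.03 ]
stand 0.73 [400. 217.] 1765 371 430 183 234 [0.545 0.249 0.03 ]
can 0.74 [402. 174.] 811 389 416 151 202 [0.403 0.332 0.03 ]
socket 0.61 [334. 337.] 926 323 346 313 357 [ 0.789 -0.
[... 274 characters left out ...]
56 [289. 291.] 1200 280 303 264 330 [0.581 0.18  0.03 ]
link 0.61 [421. 201.] 223 413 443 190 207 [ 0.497 -0.352  0.03 ]
rack 0.95 [426. 208.] 1057 399 450 185 225 [ 0.469 -0.317  0.03 ]
rack 0.72 [294. 340.] 2170 260 324 304 367 [0.496 0.293 0.03 ]
saddle 0.85 [350. 260.] 1582 321 369 226 281 [0.531 0.014 0.03 ]
stand 0.81 [293. 341.] 2300 259 324 302 368 [0.495 0.296 0.03 ]
stand 0.71 [237. 399.] 4223 197 278 353 444 [0.498 0.445 0.03 ]
can 0.94 [223. 244.] 1198 210 239 223 272 [0.819 0.108 0.03 ]
socket 0.81 [262. 226.] 447 255 271 210 240 [ 0.793 -0.01   0.03 ]
socket 0.28 [350. 259.] 1449 322 369 228 280 [0.53 0.01 0.03]
driver 0.66 [296. 201.] 329 280 327 193 215 [ 0.797 -0.177  0.03 ]
```

View pics/scene0.png

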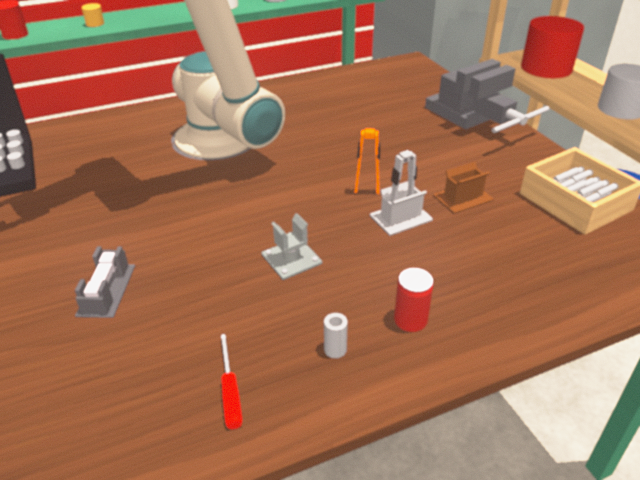

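View pics/side0.png

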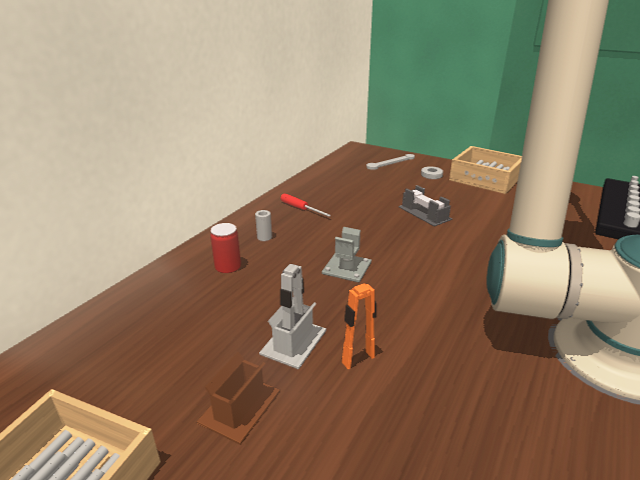

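Scene view: the rack with the link is at (104,280), the saddle at (292,250), the grey stand with steel tongs at (402,195), the orange decoy at (369,160) and the brown stand at (465,190). The side view agrees. Next I'll fit poses by silhouette.

```bash
cat > fit.py <<'E'
from h import *
from scipy.optimize import minimize
import itertools
def box(x0,x1,y0,y1,z0,z1): return np.array(list(itertools.product((x0,x1),(y0,y1),(z0,z1))))/1000
M={'rack':lambda h:[box(-70,70,-35,35,0,8)]+[box(*(sorted((s*31,s*61))),-20,20,0,58) for s in(1,-1)]+[box(-31,31,-12,12,26,44)],
'stand':lambda h:[box(-40,40,-55,55,0,6),box(-16,16,-37,37,0,60)]+[np.r_[box(s*16,s*16,-35,35,60,60),box(s*22,s*22,-35,35,73,73)] for s in(1,-1)],
'saddle':lambda h:[box(-45,45,-45,45,0,8),box(-12,12,-12,12,0,h),box(-20,20,-20,20,h-6,h)]+[np.r_[box(-20,20,*sorted((s*16,s*20)),h-6,h+30),box(-20,20,*sorted((s*20,s*24)),h+39,h+39)] for s in(1,-1)]}
def render(im,n,p):
    S=4;m=np.zeros((480*S,640*S),np.uint8)
    Rz=R.from_euler('z',p[2]).as_matrix()
    for b in M[n](p[3]*1000 if len(p)>3 else 0):
        q=proj(im,b@Rz.T+[p[0],p[1],0]);hull=cv2.convexHull(((q+.5)*S).astype(np.float32)).astype(np.int32)
        cv2.fillConvexPoly(m,hull,255)
    return cv2.resize(m,(640,480),interpolation=cv2.INTER_AREA)/255.
def fit(n,views,p0):
    def cost(p): return sum(np.abs(render(im,n,p)-r).sum()/r.sum() for im,r in views)
    best=None
    for yaw in np.arange(-1.5,1.6,.3):
        q=np.array(p0,float);q[2]=yaw
        st=np.vstack([q]+[q+d for d in np.diag([.02,.02,.15,.01][:len(q)])])
        r=minimize(cost,q,method='Nelder-Mead',options=dict(initial_simplex=st,maxiter=120))
        if best is None or r.fun<best.fun: best=r
    return best
E
python3 - <<'E'
from fit import *
A=get_image('scene');B=get_image('side')
for n,p0,near in [('rack',(.5,-.35,0),((104,291),(426,208))),('stand',(.5,.26,0),((400,217),(293,341))),('saddle',(.53,0,0,.05),((294,252),(350,260)))]:
    v=[]
    for im,c in zip((A,B),near):
        k=[m for m in masks_of(im,n) if np.hypot(*(np.array(m['xy'])-c))<15]
        if k: v.append((im,k[0]['region'].astype(float)))
    b=fit(n,v,p0);print(n,len(v),b.x.round(4),round(b.fun,3), [round(fit(n,[w],p0).fun,3) for w in []])
    for im,r in v:
        c=np.where(render(im,n,b.x)>.5,1,0).astype(np.uint8)
        cs,_=cv2.findContours(c,0,2);cv2.drawContours(im['pixels'],cs,-1,(0,255,0),1)
a=cv2.resize(np.vstack([np.hstack([A['pixels'][225:325,60:190],A['pixels'][200:300,230:360],A['pixels'][140:240,350:480]]),np.hstack([B['pixels'][160:260,360:490],B['pixels'][210:310,280:410],B['pixels'][280:380,230:360]])]),None,fx=2,fy=2)
cv2.imwrite('pics/fit.png',a[:,:,::-1])
E
```

```text
rack 2 [ 0.4854 -0.3497 -0.4471] 0.846 []
stand 2 [0.5136 0.2699 0.0705] 0.454 []
saddle 2 [0.5443 0.0023 0.125  0.0476] 0.168 []
```

View pics/fit.png

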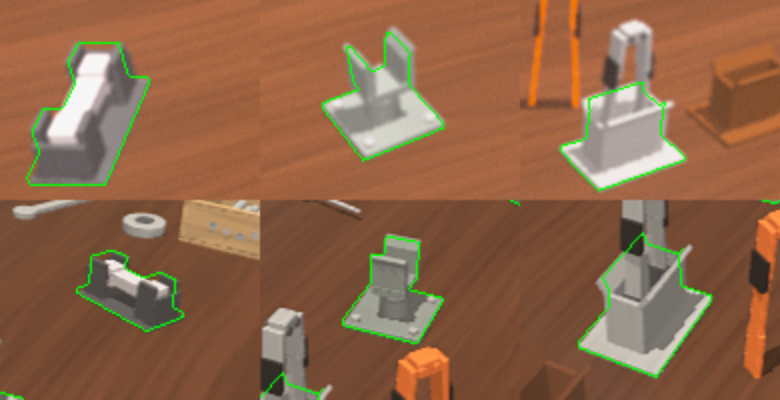

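The contours match all three fixtures in both views. Moving over the stand for a close look.

Request:
play_rows(series=[{"fingers":-1,"dx":13,"dy":38,"dz":4,"turn":-0.03},{"fingers":-1,"dx":13,"dy":38,"dz":4,"turn":-0.03},{"fingers":-1,"dx":13,"dy":38,"dz":4,"turn":-0.03},{"fingers":-1,"dx":13,"dy":38,"dz":4,"turn":-0.03},{"fingers":-1,"dx":13,"dy":38,"dz":4,"turn":-0.03},{"fingers":-1,"dx":13,"dy":38,"dz":4,"turn":-0.03},{"fingers":-1,"dx":13,"dy":38,"dz":4,"turn":-0.03},{"fingers":-1,"dx":13,"dy":38,"dz":4,"turn":-0.03},{"fingers":-1,"dx":13,"dy":38,"dz":4,"turn":-0.03},{"fingers":-1,"dx":13,"dy":38,"dz":4,"turn":-0.03},{"fingers":-1,"dx":13,"dy":38,"dz":4,"turn":-0.03},{"fingers":-1,"dx":13,"dy":38,"dz":4,"turn":-0.03},{"fingers":-1,"dx":13,"dy":38},{"fingers":-1,"dx":13,"dy":38},{"fingers":-1,"dx":13,"dy":38},{"fingers":-1,"dx":13,"dy":38},{"fingers":-1,"dx":13,"dy":38},{"fingers":-1,"dx":13,"dy":38},{"fingers":-1,"dx":13,"dy":38},{"fingers":-1,"dx":13,"dy":38}])

```text
invalid input at $.series[12]: expected keys fingers, dx, dy, dz, turn
```

Request:
play_rows(series=[{"fingers":-1,"dx":13,"dy":38,"dz":4,"turn":-0.03},{"fingers":-1,"dx":13,"dy":38,"dz":4,"turn":-0.03},{"fingers":-1,"dx":13,"dy":38,"dz":4,"turn":-0.03},{"fingers":-1,"dx":13,"dy":38,"dz":4,"turn":-0.03},{"fingers":-1,"dx":13,"dy":38,"dz":4,"turn":-0.03},{"fingers":-1,"dx":13,"dy":38,"dz":4,"turn":-0.03},{"fingers":-1,"dx":13,"dy":38,"dz":4,"turn":-0.03},{"fingers":-1,"dx":13,"dy":38,"dz":4,"turn":-0.03},{"fingers":-1,"dx":13,"dy":38,"dz":4,"turn":-0.03},{"fingers":-1,"dx":13,"dy":38,"dz":4,"turn":-0.03},{"fingers":-1,"dx":13,"dy":38,"dz":4,"turn":-0.03},{"fingers":-1,"dx":13,"dy":38,"dz":4,"turn":-0.03},{"fingers":-1,"dx":13,"dy":38,"dz":0,"turn":0},{"fingers":-1,"dx":13,"dy":38,"dz":0,"turn":0},{"fingers":-1,"dx":13,"dy":38,"dz":0,"turn":0},{"fingers":-1,"dx":13,"dy":38,"dz":0,"turn":0},{"fingers":-1,"dx":13,"dy":38,"dz":0,"turn":0},{"fingers":-1,"dx":13,"dy":38,"dz":0,"turn":0},{"fingers":-1,"dx":13,"dy":38,"dz":0,"turn":0},{"fingers":-1,"dx":13,"dy":38,"dz":0,"turn":0}])

```text
clock: 2.97
position: [0.4884, 0.2538, 0.3024]
ee_rot: [-0.003, 0.714, -0.7, 0.008]
contact_force: [1.2, -0.6, 0.3]
width: 0.0854
```

```bash
cat >> h.py <<'E'
def wcam():
    s=get_state();im=get_image('wrist')
    q=s['ee_rot'];T=np.eye(4);T[:3,:3]=R.from_quat([q[1],q[2],q[3],q[0]]).as_matrix();T[:3,3]=s['position']
    im['T']=T@np.array(im['hand_eye']);return s,im
def wproj(im,P):
    P=np.atleast_2d(P);c=(P-im['T'][:3,3])@im['T'][:3,:3];r=np.hypot(c[:,0],c[:,1]);th=np.arctan2(r,c[:,2])
    return c[:,:2]/np.maximum(r,1e-9)[:,None]*(th*f(im))[:,None]+[im['cx'],im['cy']]
def wplane(im,px,z):
    d=np.atleast_2d(px)-[im['cx'],im['cy']];r=np.hypot(*d.T);th=r/f(im)
    v=np.c_[d/r[:,None]*np.sin(th)[:,None],np.cos(th)]@im['T'][:3,:3].T;o=im['T'][:3,3]
    return o+v*((z-o[2])/v[:,2])[:,None]
def yaw(s): q=s['ee_rot'];r=R.from_quat([q[1],q[2],q[3],q[0]]).as_matrix();return np.degrees(np.arctan2(r[1,0],r[0,0]))
def tf(p,L): # planar pose (x,y,yaw), local pts mm
    return (np.atleast_2d(L)/1000.)@R.from_euler('z',p[2]).as_matrix().T+[p[0],p[1],0]
def draw(im,P,c): cv2.polylines(im['pixels'],[np.round(wproj(im,P)).astype(np.int32)],True,c,1)
E
python3 - <<'E'
from h import *
s,im=wcam();print(s['position'],yaw(s),im['vfov'],im['T'][:3,3])
for l in ['tongs','stand']:
    for m in masks_of(im,l)[:3]:
        r=m['region'];ys,xs=np.nonzero(r);print(l,round(m['p'],2),m['xy'],r.sum(),xs.min(),xs.max(),ys.min(),ys.max())
p=(.5136,.2699,.0705)
im['pixels']=im['pixels'].copy()
for z in(0,6): draw(im,tf(p,[[a*40,b*55,z] for a,b in((1,1),(1,-1),(-1,-1),(-1,1))]),(0,255,0))
draw(im,tf(p,[[a*14,b*35,60] for a,b in((1,1),(1,-1),(-1,-1),(-1,1))]),(255,0,255))
draw(im,tf(p,[[a*10,b*8,164] for a,b in((1,1),(1,-1),(-1,-1),(-1,1))]),(0,255,255))
save(im,'w1')
E
```

```text
[0.48840957 0.25384314 0.30235902] -88.90969037840114 65.70646984690485 [0.56118628 0.25630571 0.42677903]
tongs 0.86 [307.5, 191.7] 1958 276 337 164 211
tongs 0.62 [319.7, 315.7] 2721 299 353 256 353
stand 0.76 [312.7, 164.2] 4840 259 358 135 210
stand 0.74 [168.5, 182.8] 5945 116 217 144 217
```

View pics/w1.png

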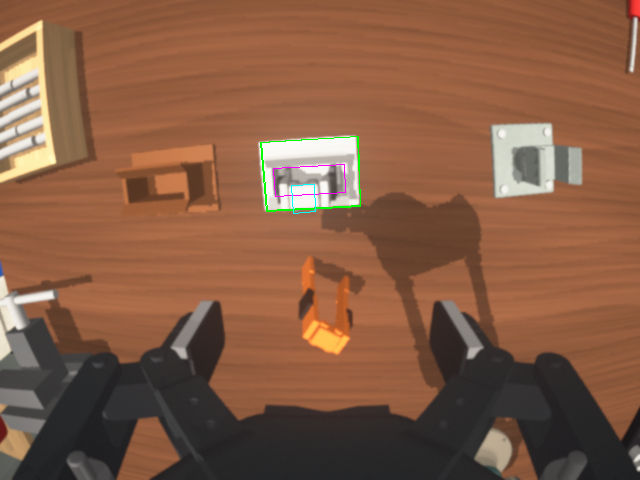

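The fitted stand base matches the wrist view closely. The tongs are between columns 276 and 337, so I'll zoom in there.

```bash
python3 - <<'E'
from h import *
im=cv2.imread('pics/w1.png')[125:220,250:370];cv2.imwrite('pics/w1c.png',cv2.resize(im,None,fx=6,fy=6,interpolation=cv2.INTER_CUBIC))
E
```

```text
(no output)
```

View pics/w1c.png

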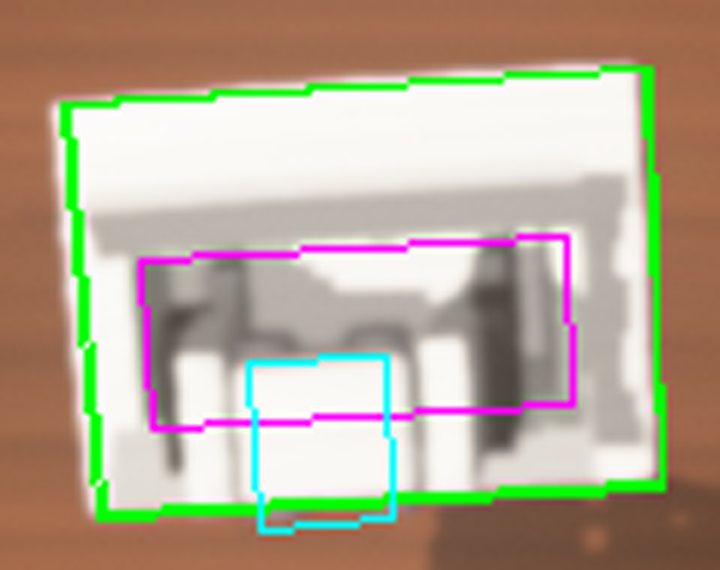

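Request:
play_rows(series=[{"fingers":-1,"dx":13,"dy":8,"dz":-30,"turn":0.025},{"fingers":-1,"dx":13,"dy":8,"dz":-30,"turn":0.025},{"fingers":-1,"dx":0,"dy":0,"dz":-30,"turn":0},{"fingers":-1,"dx":0,"dy":0,"dz":0,"turn":0},{"fingers":-1,"dx":0,"dy":0,"dz":0,"turn":0}])

```text
clock: 3.53
position: [0.5153, 0.2673, 0.2117]
ee_rot: [-0.004, 0.733, -0.68, 0.01]
contact_force: [0.8, 0.1, 0.6]
width: 0.0852
```

Request:
play_rows(series=[{"fingers":-1,"dx":-1,"dy":2,"dz":-25,"turn":0},{"fingers":-1,"dx":0,"dy":0,"dz":-25,"turn":0},{"fingers":-1,"dx":0,"dy":0,"dz":-25,"turn":0},{"fingers":-1,"dx":0,"dy":0,"dz":-18,"turn":0},{"fingers":-1,"dx":0,"dy":0,"dz":0,"turn":0}])

```text
clock: 3.95
position: [0.5186, 0.2662, 0.1276]
ee_rot: [-0.011, 0.731, -0.682, 0.014]
contact_force: [-1.1, -0.2, -0.3]
width: 0.0853
```

```bash
python3 - <<'E'
from h import *
s,im=wcam();print(s['position'],yaw(s),s['contact_force'])
im['pixels']=im['pixels'].copy()
p=(.5136,.2699,.0705)
draw(im,tf(p,[[a*40,b*55,6] for a,b in((1,1),(1,-1),(-1,-1),(-1,1))]),(0,255,0))
save(im,'w2')
E
```

```text
[0.51861936 0.26617259 0.12757649] -86.05000956317495 [-1.10176282 -0.17281242 -0.33206821]
```

View pics/w2.png

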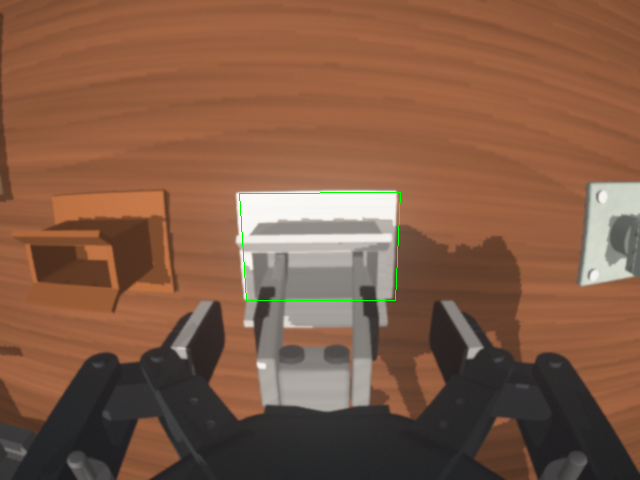

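Tongs' grips are at (268,325)/(368,325), midpoint 317 against the pads' midpoint at about 327. The tool has to shift about 4 mm in +y, which agrees with the fit.

Request:
play_rows(series=[{"fingers":-1,"dx":-5,"dy":4,"dz":-5,"turn":0},{"fingers":-1,"dx":0,"dy":0,"dz":-5,"turn":0},{"fingers":-1,"dx":0,"dy":0,"dz":0,"turn":0},{"fingers":-1,"dx":0,"dy":0,"dz":0,"turn":0}])

```text
clock: 4.33
position: [0.5182, 0.2714, 0.1265]
ee_rot: [-0.018, 0.73, -0.683, 0.017]
contact_force: [-0.1, -0.3, 0.3]
width: 0.0852
```

```bash
cat >> h.py <<'E'
def st():
    s=get_state();q=s['ee_rot'];r=R.from_quat([q[1],q[2],q[3],q[0]]).as_matrix()
    print('t',round(s['clock'],2),'pos',np.round(np.array(s['position'])*1000,1),'yaw',round(yaw(s),2),'toolz',r[:,2].round(4),'F',np.round(s['contact_force'],1),'M',np.round(s['moment'],2),'w',round(s['width']*1000,1),'q6',round(s['qpos'][5],2));return s
E
python3 -c "
from h import *
st()"
```

```text
t 4.33 pos [518.2 271.4 126.5] yaw -86.14 toolz [ 0.0494  0.002  -0.9988] F [-0.1 -0.3  0.3] M [ 0.01  0.05 -0.01] w 85.2 q6 1.89
```

```bash
python3 -c "
from h import *
s=get_state();print(np.round(s['qpos'],3),np.round(s['qd'],3),np.round(s['effort'],2))"
```

```text
[ 0.373  0.363  1.704 -0.019  1.028  1.886] [ 0.001 -0.012 -0.01  -0.001  0.    -0.002] [-2.000e-02 -4.323e+01 -2.107e+01 -8.000e-02 -2.300e-01  0.000e+00]
```

Request:
play_rows(series=[{"fingers":-1,"dx":0,"dy":0,"dz":0,"turn":0},{"fingers":-1,"dx":0,"dy":0,"dz":0,"turn":0}])

```text
clock: 4.5
position: [0.5191, 0.2719, 0.1283]
ee_rot: [-0.019, 0.73, -0.683, 0.018]
contact_force: [0.4, -0.5, -0.1]
width: 0.0855
```

```bash
python3 -c "
from h import *
s=st();print(np.round(s['qpos'],4),np.round(s['qd'],3))"
```

```text
t 4.5 pos [519.1 271.9 128.3] yaw -86.13 toolz [ 0.0524  0.0031 -0.9986] F [ 0.4 -0.5 -0.1] M [-0.04  0.04 -0.04] w 85.5 q6 1.89
[ 0.3734  0.3614  1.7016 -0.019   1.0288  1.8859] [ 0.001 -0.008 -0.008 -0.001  0.005  0.001]
```

Request:
play_rows(series=[{"fingers":-1,"dx":-4,"dy":0,"dz":-3,"turn":0}])

```text
clock: 4.58
position: [0.5164, 0.2723, 0.1263]
ee_rot: [-0.02, 0.73, -0.683, 0.019]
contact_force: [0.6, -0.1, 0.3]
width: 0.0853
```

```bash
python3 -c "
from h import *
s=st();print(np.round(s['qpos'],4),np.round(s['qd'],3))"
```

```text
t 4.58 pos [516.4 272.3 126.3] yaw -86.13 toolz [ 0.0554  0.0041 -0.9985] F [ 0.6 -0.1  0.3] M [ 0.01 -0.   -0.04] w 85.3 q6 1.89
[ 0.3759  0.3591  1.7114 -0.0194  1.0182  1.8889] [ 0.036 -0.027  0.158  0.001 -0.119  0.038]
```

Request:
play_rows(series=[{"fingers":-1,"dx":0,"dy":0,"dz":0,"turn":0},{"fingers":-1,"dx":0,"dy":0,"dz":0,"turn":0},{"fingers":-1,"dx":0,"dy":0,"dz":0,"turn":0},{"fingers":-1,"dx":0,"dy":0,"dz":0,"turn":0}])

```text
clock: 4.92
position: [0.5149, 0.2721, 0.1257]
ee_rot: [-0.02, 0.73, -0.682, 0.018]
contact_force: [0.2, -0.2, 0.7]
width: 0.0855
```

```bash
python3 -c "
from h import *
s=st();print(np.round(s['qpos'],4),np.round(s['qd'],3))"
```

```text
t 4.92 pos [514.9 272.1 125.7] yaw -86.11 toolz [ 0.0535  0.0035 -0.9986] F [ 0.2 -0.2  0.7] M [0.   0.05 0.  ] w 85.5 q6 1.89
[ 0.3765  0.3586  1.7137 -0.0193  1.0183  1.8891] [-0.     0.001  0.004 -0.001  0.002 -0.002]
```

Request:
play_rows(series=[{"fingers":-1,"dx":0,"dy":0,"dz":10,"turn":0},{"fingers":-1,"dx":0,"dy":0,"dz":10,"turn":0}])

```text
clock: 5.08
position: [0.5133, 0.2715, 0.1445]
ee_rot: [-0.017, 0.731, -0.682, 0.017]
contact_force: [0.1, 0.2, -0.1]
width: 0.0853
```

```bash
python3 -c "
from h import *
s=st();print(np.round(s['qpos'],4),np.round(s['qd'],3))"
```

```text
t 5.08 pos [513.3 271.5 144.5] yaw -86.11 toolz [ 0.0484  0.0015 -0.9988] F [ 0.1  0.2 -0.1] M [ 0.02 -0.03 -0.05] w 85.3 q6 1.89
[ 0.3765  0.3408  1.688  -0.0188  1.0673  1.888 ] [ 0.001 -0.107 -0.158  0.002  0.295 -0.006]
```

Motion between settled poses is accurate, apart from a small reversible tilt tied to height. Lowering gently to grip height.

Request:
play_rows(series=[{"fingers":-1,"dx":-1,"dy":-1,"dz":-8,"turn":0},{"fingers":-1,"dx":-1,"dy":0,"dz":-8,"turn":0},{"fingers":-1,"dx":-1,"dy":0,"dz":-8,"turn":0},{"fingers":-1,"dx":-1,"dy":0,"dz":-4,"turn":0},{"fingers":-1,"dx":0,"dy":0,"dz":0,"turn":0},{"fingers":-1,"dx":0,"dy":0,"dz":0,"turn":0}])

```text
clock: 5.58
position: [0.5102, 0.2708, 0.117]
ee_rot: [-0.019, 0.73, -0.682, 0.018]
contact_force: [-0.1, 0.4, 1.0]
width: 0.0857
```

```bash
python3 -c "
from h import *
s=st();print(np.round(s['qpos'],4),np.round(s['qd'],3))"
```

```text
t 5.58 pos [510.2 270.8 117. ] yaw -86.12 toolz [ 0.053   0.0032 -0.9986] F [-0.1  0.4  1. ] M [-0.01  0.06  0.03] w 85.7 q6 1.89
[ 0.3775  0.3615  1.7349 -0.0197  0.9949  1.8908] [ 0.003  0.011  0.016 -0.    -0.005 -0.   ]
```

Request:
play_rows(series=[{"fingers":-0.4,"dx":3,"dy":0,"dz":0,"turn":0},{"fingers":-0.2,"dx":0,"dy":0,"dz":0,"turn":0},{"fingers":-0.2,"dx":0,"dy":0,"dz":0,"turn":0},{"fingers":-0.2,"dx":0,"dy":0,"dz":0,"turn":0},{"fingers":-0.2,"dx":0,"dy":0,"dz":0,"turn":0}], squeeze=40)

```text
clock: 6.0
position: [0.5136, 0.2709, 0.1164]
ee_rot: [-0.019, 0.73, -0.683, 0.018]
contact_force: [0.1, -1.1, -1.1]
width: 0.0511
```

```bash
python3 -c "
from h import *
s=st()"
```

```text
t 6.0 pos [513.6 270.9 116.4] yaw -86.12 toolz [ 0.0521  0.0031 -0.9986] F [ 0.1 -1.1 -1.1] M [ 0.04  0.08 -0.01] w 51.1 q6 1.89
```

Request:
play_rows(series=[{"fingers":-0.13,"dx":0,"dy":0,"dz":0,"turn":0},{"fingers":-0.13,"dx":0,"dy":0,"dz":0,"turn":0},{"fingers":-0.13,"dx":0,"dy":0,"dz":0,"turn":0},{"fingers":-0.13,"dx":0,"dy":0,"dz":4,"turn":0},{"fingers":-0.13,"dx":0,"dy":0,"dz":8,"turn":0},{"fingers":-0.13,"dx":0,"dy":0,"dz":0,"turn":0}])

```text
clock: 6.5
position: [0.5132, 0.2708, 0.1291]
ee_rot: [-0.018, 0.73, -0.683, 0.018]
contact_force: [0.2, -1.0, -1.3]
width: 0.0479
```

```bash
python3 -c "
from h import *
s=st();save(wcam()[1],'w3')"
```

```text
t 6.5 pos [513.2 270.8 129.1] yaw -86.12 toolz [ 0.051   0.0026 -0.9987] F [ 0.2 -1.  -1.3] M [0.07 0.01 0.02] w 47.9 q6 1.89
```

View pics/w3.png

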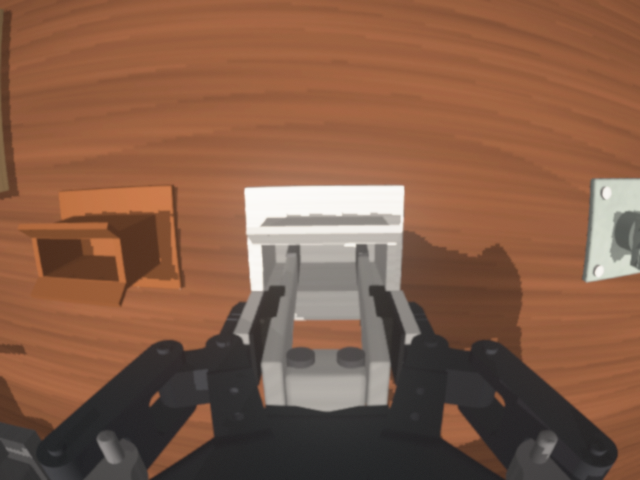

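The tongs have lifted and sit centred in the pads, with blades at (275,330)/(378,330). The measured weight of 1.3 N fits. Lifting and crossing to the rack.

Request:
play_rows(series=[{"fingers":-0.13,"dx":0,"dy":0,"dz":15,"turn":0},{"fingers":-0.13,"dx":0,"dy":0,"dz":25,"turn":0},{"fingers":-0.13,"dx":0,"dy":0,"dz":25,"turn":0},{"fingers":-0.13,"dx":0,"dy":0,"dz":25,"turn":0},{"fingers":-0.13,"dx":0,"dy":-15,"dz":15,"turn":-0.02},{"fingers":-0.13,"dx":-2,"dy":-30,"dz":0,"turn":-0.03},{"fingers":-0.13,"dx":-2,"dy":-35,"dz":0,"turn":-0.03},{"fingers":-0.13,"dx":-2,"dy":-35,"dz":0,"turn":-0.03},{"fingers":-0.13,"dx":-2,"dy":-35,"dz":0,"turn":-0.03},{"fingers":-0.13,"dx":-2,"dy":-35,"dz":0,"turn":-0.03},{"fingers":-0.13,"dx":-2,"dy":-35,"dz":0,"turn":-0.03},{"fingers":-0.13,"dx":-2,"dy":-35,"dz":0,"turn":-0.03},{"fingers":-0.13,"dx":-2,"dy":-35,"dz":0,"turn":-0.03},{"fingers":-0.13,"dx":-2,"dy":-35,"dz":0,"turn":-0.03},{"fingers":-0.13,"dx":-2,"dy":-35,"dz":0,"turn":-0.03},{"fingers":-0.13,"dx":-2,"dy":-35,"dz":0,"turn":-0.03},{"fingers":-0.13,"dx":-2,"dy":-35,"dz":0,"turn":-0.03},{"fingers":-0.13,"dx":-2,"dy":-35,"dz":0,"turn":-0.03},{"fingers":-0.13,"dx":-2,"dy":-35,"dz":0,"turn":-0.03},{"fingers":-0.13,"dx":-2,"dy":-30,"dz":0,"turn":-0.03}])

```text
clock: 8.22
position: [0.4748, -0.2769, 0.2415]
ee_rot: [0.016, -0.547, 0.837, -0.024]
contact_force: [0.1, -0.1, -1.2]
width: 0.0481
```

```bash
python3 -c "
from h import *
s=st()"
```

```text
t 8.22 pos [ 474.8 -276.9  241.5] yaw -113.68 toolz [ 0.0532 -0.0222 -0.9983] F [ 0.1 -0.1 -1.2] M [0.02 0.03 0.05] w 48.1 q6 1.32
```

Request:
play_rows(series=[{"fingers":-0.13,"dx":3,"dy":-20,"dz":0,"turn":-0.017},{"fingers":-0.13,"dx":3,"dy":-25,"dz":-5,"turn":-0.017},{"fingers":-0.13,"dx":3,"dy":-20,"dz":-10,"turn":0},{"fingers":-0.13,"dx":2,"dy":-8,"dz":-5,"turn":0},{"fingers":-0.13,"dx":0,"dy":0,"dz":0,"turn":0},{"fingers":-0.13,"dx":0,"dy":0,"dz":0,"turn":0}])

```text
clock: 8.72
position: [0.4835, -0.3609, 0.2205]
ee_rot: [0.015, -0.527, 0.849, -0.025]
contact_force: [0.3, -0.3, -1.6]
width: 0.0483
```

```bash
cat >> h.py <<'E'
RG=R.from_quat([.73,-.683,.018,-.019]).as_matrix()  # tool rotation at grip, tongs upright
def tongs(s):
    q=s['ee_rot'];r=R.from_quat([q[1],q[2],q[3],q[0]]).as_matrix();z=r@RG.T@[0,0,1.]
    o=np.array(s['position'])-.1105*z;print('tongs origin',(o*1000).round(1),'feet',((o+.012*z)*1000).round(1),'axis',z.round(3));return o,z
E
python3 - <<'E'
from h import *
s=st();tongs(s)
s,im=wcam();im['pixels']=im['pixels'].copy()
for l in ['link','rack']:
    for m in masks_of(im,l)[:2]:
        ys,xs=np.nonzero(m['region']);print(l,round(m['p'],2),m['xy'],len(xs),xs.min(),xs.max(),ys.min(),ys.max())
p=(.4854,-.3497,-.4471);C=((1,1),(1,-1),(-1,-1),(-1,1))
draw(im,tf(p,[[a*70,b*35,8] for a,b in C]),(0,255,0))
draw(im,tf(p,[[a*27,b*12,44] for a,b in C]),(255,0,0))
for k in(1,-1): draw(im,tf(p,[[k*46+a*15,b*20,58] for a,b in C]),(255,0,255))
o,z=tongs(s);print('feet px',wproj(im,o))
save(im,'w4')
E
```

```text
t 8.72 pos [ 483.5 -360.9  220.5] yaw -116.32 toolz [ 0.0516 -0.0275 -0.9983] F [ 0.3 -0.3 -1.6] M [ 0.02  0.02 -0.02] w 48.3 q6 1.26
tongs origin [ 484.  -361.4  110. ] feet [ 484.  -361.3  122. ] axis [-0.005  0.004  1.   ]
link 0.7 [310.7, 228.8] 3519 294 325 169 297
rack 0.64 [326.9, 211.0] 6435 272 348 151 307
tongs origin [ 484.  -361.4  110. ] feet [ 484.  -361.3  122. ] axis [-0.005  0.004  1.   ]
feet px [[326.09551677 249.76925209]]
```

View pics/w4.png

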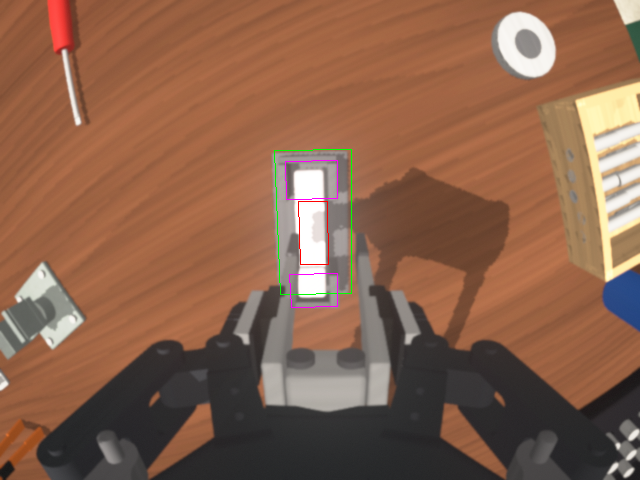

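The rack base overlay matches. The link's white body spans columns 294 to 325, a few mm left (+y side) of my waist overlay, so I'll measure it directly.

```bash
python3 - <<'E'
from h import *
s,im=wcam();m=masks_of(im,'link')[0]['region']
ys,xs=np.nonzero(m)
px=im['pixels'].astype(int).min(2)>150
for src in (m,):
    L=[];Rr=[]
    for r in range(205,262,4):
        c=np.nonzero(src[r])[0];L.append((c.min()-.5,r));Rr.append((c.max()+.5,r))
    a=wplane(im,L,.044);b=wplane(im,Rr,.044);mid=(a+b)/2
    w=np.hypot(*(a-b)[:,:2].T)*1000;d=np.polyfit(mid[:,0],mid[:,1],1);print('w',w.round(1),'yaw',np.arctan(d[0]))
    # ends
    top=[(c,r) for c,r in zip(xs,ys) if r<=ys.min()+1];bot=[(c,r) for c,r in zip(xs,ys) if r>=ys.max()-1]
    T=wplane(im,np.mean(top,0)-[0,.5],.050);B=wplane(im,np.mean(bot,0)+[0,.5],.050)
    print('ends',T,B,'mid',(T+B)/2,'len',np.hypot(*(T-B)[0,:2]))
    print('waist line at mid:',mid.mean(0)); 
    yw=d[0];th=np.arctan(yw);n=np.array([-np.sin(th),np.cos(th)])
    o,z=tongs(s);print('lateral tongs-link (mm)',((o[:2]-mid.mean(0)[:2])@n*1000).round(1),'along',((o-((T+B)/2)[0])[:2]@[np.cos(th),np.sin(th)]*1000).round(1))
st()
E
```

```text
w [24.1 23.3 24.2 24.2 23.4 23.5 23.6 23.6 22.  22.  21.2 22.2 22.2 22.3
 22.4] yaw -0.4344921358703191
ends [[ 0.53472351 -0.37182571  0.05      ]] [[ 0.43722299 -0.32373639  0.05      ]] mid [[ 0.48597325 -0.34778105  0.05      ]] len 0.10871492793749442
waist line at mid: [ 0.48600884 -0.34813221  0.044     ]
tongs origin [ 484.4 -360.6  110.8] feet [ 484.4 -360.5  122.8] axis [-0.006  0.005  1.   ]
lateral tongs-link (mm) -12.0 along 4.0
t 8.97 pos [ 484.  -360.2  221.6] yaw -116.21 toolz [ 0.0531 -0.0291 -0.9982] F [-1.  -0.4 -1.6] M [0.02 0.04 0.05] w 48.5 q6 1.26
```

Request:
play_rows(series=[{"fingers":-0.13,"dx":2,"dy":6,"dz":0,"turn":0.01},{"fingers":-0.13,"dx":0,"dy":6,"dz":-10,"turn":0},{"fingers":-0.13,"dx":0,"dy":0,"dz":-15,"turn":0},{"fingers":-0.13,"dx":0,"dy":0,"dz":-15,"turn":0},{"fingers":-0.13,"dx":0,"dy":0,"dz":-10,"turn":0},{"fingers":-0.13,"dx":0,"dy":0,"dz":0,"turn":0},{"fingers":-0.13,"dx":0,"dy":0,"dz":0,"turn":0}])

```text
clock: 9.55
position: [0.4885, -0.3413, 0.1746]
ee_rot: [0.017, -0.536, 0.844, -0.029]
contact_force: [0.2, -0.6, -0.1]
width: 0.0482
```

```bash
python3 -c "
from h import *
s=st();tongs(s)"
```

```text
t 9.55 pos [ 488.5 -341.3  174.6] yaw -115.15 toolz [ 0.0601 -0.0308 -0.9977] F [ 0.2 -0.6 -0.1] M [ 0.02  0.02 -0.  ] w 48.2 q6 1.26
tongs origin [ 490.  -342.2   64.1] feet [ 489.8 -342.1   76.1] axis [-0.013  0.008  1.   ]
```

Request:
play_rows(series=[{"fingers":-0.13,"dx":-4,"dy":-6,"dz":0,"turn":-0.008},{"fingers":-0.13,"dx":0,"dy":0,"dz":0,"turn":0},{"fingers":-0.13,"dx":0,"dy":0,"dz":-10,"turn":0},{"fingers":-0.13,"dx":0,"dy":0,"dz":0,"turn":0},{"fingers":-0.13,"dx":0,"dy":0,"dz":0,"turn":0}])

```text
clock: 9.97
position: [0.4855, -0.349, 0.1668]
ee_rot: [0.018, -0.532, 0.846, -0.032]
contact_force: [-0.2, -0.6, -0.8]
width: 0.0481
```

```bash
python3 -c "
from h import *
s=st();tongs(s)"
```

```text
t 9.97 pos [ 485.5 -349.   166.8] yaw -115.65 toolz [ 0.0639 -0.0351 -0.9973] F [-0.2 -0.6 -0.8] M [0.   0.03 0.01] w 48.1 q6 1.26
tongs origin [ 487.3 -350.4   56.3] feet [ 487.1 -350.2   68.3] axis [-0.017  0.012  1.   ]
```

Request:
play_rows(series=[{"fingers":-0.13,"dx":-2,"dy":2,"dz":-8,"turn":0},{"fingers":-0.13,"dx":0,"dy":0,"dz":-10,"turn":0},{"fingers":-0.13,"dx":0,"dy":0,"dz":-10,"turn":0},{"fingers":-0.13,"dx":0,"dy":0,"dz":-4,"turn":0},{"fingers":-0.13,"dx":0,"dy":0,"dz":0,"turn":0},{"fingers":-0.13,"dx":0,"dy":0,"dz":0,"turn":0}])

```text
clock: 10.47
position: [0.4825, -0.3463, 0.1303]
ee_rot: [0.017, -0.532, 0.846, -0.031]
contact_force: [0.1, -1.5, -0.9]
width: 0.0486
```

```bash
python3 -c "
from h import *
s=st();tongs(s)"
```

```text
t 10.47 pos [ 482.5 -346.3  130.3] yaw -115.67 toolz [ 0.0623 -0.0335 -0.9975] F [ 0.1 -1.5 -0.9] M [ 0.03  0.07 -0.03] w 48.6 q6 1.26
tongs origin [ 484.2 -347.5   19.8] feet [ 484.  -347.4   31.8] axis [-0.015  0.011  1.   ]
```

Request:
play_rows(series=[{"fingers":-0.03,"dx":0,"dy":0,"dz":0,"turn":0},{"fingers":0.2,"dx":0,"dy":0,"dz":0,"turn":0},{"fingers":0.2,"dx":0,"dy":0,"dz":0,"turn":0},{"fingers":0.2,"dx":0,"dy":0,"dz":0,"turn":0},{"fingers":0.2,"dx":0,"dy":0,"dz":5,"turn":0},{"fingers":0.2,"dx":0,"dy":0,"dz":10,"turn":0},{"fingers":0.2,"dx":0,"dy":0,"dz":0,"turn":0}], squeeze=100)

```text
clock: 11.05
position: [0.4826, -0.3462, 0.1464]
ee_rot: [0.017, -0.532, 0.846, -0.03]
contact_force: [0.7, -1.4, -2.5]
width: 0.0418
```

```bash
python3 -c "
from h import *
s=st();tongs(s)"
```

```text
t 11.05 pos [ 482.6 -346.2  146.4] yaw -115.66 toolz [ 0.0618 -0.033  -0.9975] F [ 0.7 -1.4 -2.5] M [ 0.02  0.02 -0.06] w 41.8 q6 1.26
tongs origin [ 484.2 -347.4   35.9] feet [ 484.1 -347.2   47.9] axis [-0.015  0.01   1.   ]
```

Request:
play_rows(series=[{"fingers":0.2,"dx":0,"dy":0,"dz":15,"turn":0},{"fingers":0.2,"dx":0,"dy":0,"dz":20,"turn":0},{"fingers":0.2,"dx":0,"dy":0,"dz":20,"turn":0},{"fingers":0.2,"dx":0,"dy":0,"dz":5,"turn":0},{"fingers":0.2,"dx":0,"dy":0,"dz":0,"turn":0}])

```text
clock: 11.47
position: [0.482, -0.3459, 0.2099]
ee_rot: [0.017, -0.532, 0.846, -0.031]
contact_force: [0.0, 0.6, -2.9]
width: 0.0415
```

```bash
python3 -c "
from h import *
s=st();tongs(s)
im=get_image('side');save(im,'side1');x=im['pixels'][130:260,360:490]
_,w=wcam();y=w['pixels'][120:420,180:460]
cv2.imwrite('pics/c1.png',np.hstack([cv2.resize(x,(420,420)),cv2.resize(y,(380,420))])[:,:,::-1])"
```

```text
t 11.47 pos [ 482.  -345.9  209.9] yaw -115.66 toolz [ 0.0618 -0.0333 -0.9975] F [ 0.   0.6 -2.9] M [0.03 0.08 0.02] w 41.5 q6 1.26
tongs origin [ 483.6 -347.    99.5] feet [ 483.4 -346.9  111.5] axis [-0.015  0.01   1.   ]
```

View pics/c1.png

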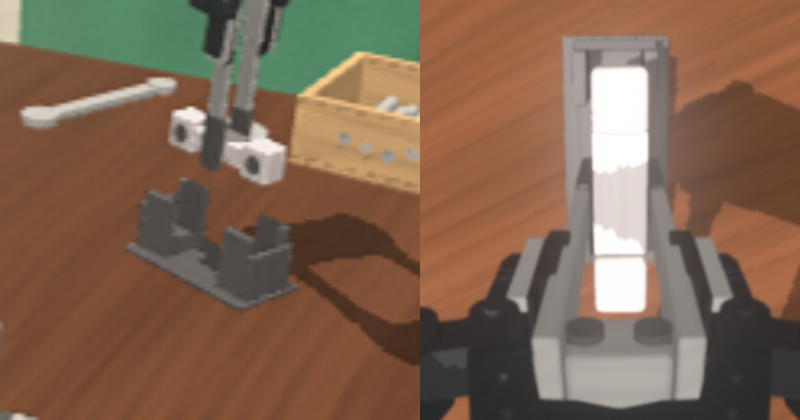

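The link is clear of the rack and square in the tongs. Carrying it to the bare bench beside the saddle and turning it to the saddle's yaw.

Request:
play_rows(series=[{"fingers":0.2,"dx":1,"dy":10,"dz":0,"turn":0.03},{"fingers":0.2,"dx":2,"dy":18,"dz":0,"turn":0.055},{"fingers":0.2,"dx":2,"dy":18,"dz":0,"turn":0.055},{"fingers":0.2,"dx":2,"dy":18,"dz":0,"turn":0.055},{"fingers":0.2,"dx":2,"dy":18,"dz":0,"turn":0.055},{"fingers":0.2,"dx":2,"dy":18,"dz":0,"turn":0.055},{"fingers":0.2,"dx":2,"dy":18,"dz":0,"turn":0.055},{"fingers":0.2,"dx":2,"dy":18,"dz":0,"turn":0.055},{"fingers":0.2,"dx":2,"dy":18,"dz":0,"turn":0.055},{"fingers":0.2,"dx":1,"dy":18,"dz":0,"turn":0.055},{"fingers":0.2,"dx":0,"dy":6,"dz":-10,"turn":0.03},{"fingers":0.2,"dx":0,"dy":0,"dz":-15,"turn":0},{"fingers":0.2,"dx":0,"dy":0,"dz":0,"turn":0},{"fingers":0.2,"dx":0,"dy":0,"dz":0,"turn":0}])

```text
clock: 12.73
position: [0.4882, -0.144, 0.1646]
ee_rot: [-0.021, 0.759, -0.651, 0.005]
contact_force: [-0.6, -0.8, -2.2]
width: 0.0421
```

```bash
python3 -c "
from h import *
s=st();tongs(s)"
```

```text
t 12.73 pos [ 488.2 -144.   164.6] yaw -81.24 toolz [ 0.0358  0.0256 -0.999 ] F [-0.6 -0.8 -2.2] M [-0.01 -0.02  0.02] w 42.1 q6 0.95
tongs origin [ 486.4 -142.1   54.1] feet [ 486.6 -142.3   66.1] axis [ 0.016 -0.018  1.   ]
```

Request:
play_rows(series=[{"fingers":0.2,"dx":0,"dy":0,"dz":-12,"turn":-0.02},{"fingers":0.2,"dx":0,"dy":0,"dz":-15,"turn":-0.008},{"fingers":0.2,"dx":0,"dy":0,"dz":-10,"turn":0},{"fingers":0.2,"dx":0,"dy":0,"dz":0,"turn":0},{"fingers":0.2,"dx":0,"dy":0,"dz":0,"turn":0}])

```text
clock: 13.15
position: [0.488, -0.1439, 0.1271]
ee_rot: [-0.021, 0.749, -0.662, 0.005]
contact_force: [0.6, -0.7, -2.4]
width: 0.0417
```

```bash
python3 -c "
from h import *
s=st();tongs(s)"
```

```text
t 13.15 pos [ 488.  -143.9  127.1] yaw -82.86 toolz [ 0.0362  0.025  -0.999 ] F [ 0.6 -0.7 -2.4] M [-0.03 -0.01  0.05] w 41.7 q6 0.97
tongs origin [ 486.3 -141.8   16.6] feet [ 486.5 -142.    28.6] axis [ 0.016 -0.019  1.   ]
```

Interesting: this position has no drift. Feeling for the bench.

Request:
play_rows(series=[{"fingers":0.2,"dx":0,"dy":0,"dz":-7,"turn":0},{"fingers":0.2,"dx":0,"dy":0,"dz":-4,"turn":0},{"fingers":0.2,"dx":0,"dy":0,"dz":-2,"turn":0},{"fingers":0.2,"dx":0,"dy":0,"dz":-2,"turn":0}])

```text
clock: 13.48
position: [0.4896, -0.1451, 0.1133]
ee_rot: [-0.022, 0.749, -0.662, 0.007]
contact_force: [-0.1, 0.6, -2.4]
width: 0.0414
```

Request:
play_rows(series=[{"fingers":0.2,"dx":0,"dy":0,"dz":-2,"turn":0},{"fingers":0.2,"dx":0,"dy":0,"dz":0,"turn":0}])

```text
clock: 13.65
position: [0.49, -0.1453, 0.1118]
ee_rot: [-0.022, 0.749, -0.662, 0.008]
contact_force: [-0.4, -1.1, -2.8]
width: 0.0422
```

Request:
play_rows(series=[{"fingers":0.2,"dx":0,"dy":0,"dz":-2,"turn":0},{"fingers":0.2,"dx":0,"dy":0,"dz":0,"turn":0}])

```text
clock: 13.82
position: [0.4907, -0.1455, 0.1122]
ee_rot: [-0.023, 0.749, -0.662, 0.009]
contact_force: [-0.3, 0.7, -2.9]
width: 0.042
```

Request:
play_rows(series=[{"fingers":0.2,"dx":0,"dy":0,"dz":-2,"turn":0},{"fingers":0.2,"dx":0,"dy":0,"dz":0,"turn":0}])

```text
clock: 13.98
position: [0.4918, -0.1459, 0.1119]
ee_rot: [-0.023, 0.749, -0.662, 0.011]
contact_force: [0.3, -0.1, -3.4]
width: 0.0421
```

```bash
python3 -c "
from h import *
s=st();tongs(s)"
```

```text
t 13.98 pos [ 491.8 -145.9  111.9] yaw -82.86 toolz [ 0.0468  0.0204 -0.9987] F [ 0.3 -0.1 -3.4] M [-0.07  0.05 -0.03] w 42.1 q6 0.97
tongs origin [ 491.2 -144.4    1.4] feet [ 491.2 -144.5   13.4] axis [ 0.005 -0.014  1.   ]
```

Request:
play_rows(series=[{"fingers":0.2,"dx":-1,"dy":0,"dz":-4,"turn":0},{"fingers":0.2,"dx":0,"dy":0,"dz":0,"turn":0}])

```text
clock: 14.15
position: [0.4932, -0.1464, 0.1125]
ee_rot: [-0.025, 0.749, -0.662, 0.014]
contact_force: [0.1, -0.1, -2.0]
width: 0.0415
```

```bash
python3 - <<'E'
from h import *
s=st();tongs(s)
im=get_image('side');B=im['pixels'][160:280,320:470].copy();st()
a=get_image('scene');A=a['pixels'][200:320,150:300].copy()
cv2.imwrite('pics/c2.png',np.hstack([cv2.resize(x,(400,320),interpolation=cv2.INTER_CUBIC) for x in(B,A)])[:,:,::-1])
m=masks_of(im,'link')
for k in m[:2]:
  ys,xs=np.nonzero(k['region']);print(k['p'],k['xy'],xs.min(),xs.max(),ys.min(),ys.max())
E
```

```text
t 14.15 pos [ 493.2 -146.4  112.5] yaw -82.87 toolz [ 0.0533  0.0186 -0.9984] F [ 0.1 -0.1 -2. ] M [ 0.02 -0.05 -0.01] w 41.5 q6 0.97
tongs origin [ 493.3 -145.     2. ] feet [ 493.3 -145.2   14. ] axis [-0.001 -0.012  1.   ]
t 14.2 pos [ 493.6 -146.7  112.4] yaw -82.87 toolz [ 0.0544  0.018  -0.9984] F [ 1.4 -1.  -1. ] M [-0.03  0.07 -0.02] w 41.5 q6 0.97
0.83 [395.5, 240.0] 370 416 227 248
```

View pics/c2.png

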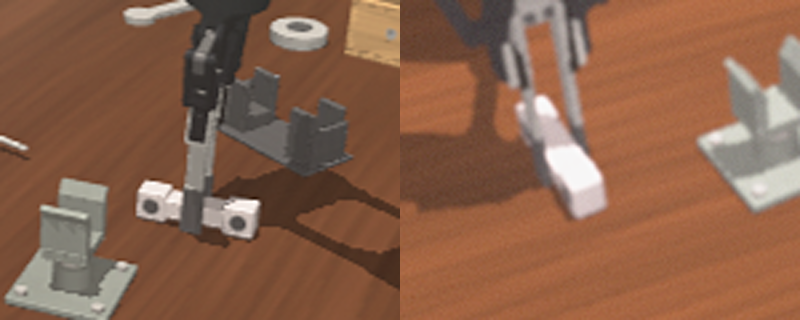

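Request:
play_rows(series=[{"fingers":0.2,"dx":0,"dy":0,"dz":-4,"turn":0}])

```text
clock: 14.38
position: [0.4944, -0.1468, 0.1112]
ee_rot: [-0.025, 0.749, -0.662, 0.015]
contact_force: [-13.5, 5.9, 62.4]
width: 0.0423
```

```bash
python3 - <<'E'
from h import *
s=st();tongs(s);print(np.round(s['qpos'],4))
get_image('side');s=st();print(np.round(s['qpos'],4))
E
```

```text
t 14.38 pos [ 494.4 -146.8  111.2] yaw -82.87 toolz [ 0.0558  0.018  -0.9983] F [-13.5   5.9  62.4] M [1.35 2.61 0.12] w 42.3 q6 0.97
tongs origin [ 494.8 -145.5    0.7] feet [ 494.8 -145.7   12.7] axis [-0.004 -0.012  1.   ]
[-0.4511  0.2865  1.8741  0.0502  0.9392  0.9667]
t 14.43 pos [ 494.  -146.7  111.4] yaw -82.86 toolz [ 0.055   0.0181 -0.9983] F [-7.3  2.2 31.5] M [0.59 1.44 0.02] w 42.3 q6 0.97
[-0.4512  0.2861  1.8743  0.0499  0.9401  0.9667]
```

That was real contact: the bench is reached, and the force only shows before a zero row relaxes it. Releasing.

Request:
play_rows(series=[{"fingers":0.2,"dx":0,"dy":0,"dz":0,"turn":0},{"fingers":-0.13,"dx":0,"dy":0,"dz":0,"turn":0},{"fingers":-0.13,"dx":0,"dy":0,"dz":0,"turn":0},{"fingers":-0.13,"dx":0,"dy":0,"dz":0,"turn":0},{"fingers":-0.13,"dx":0,"dy":0,"dz":0,"turn":0}], squeeze=40)

```text
clock: 14.85
position: [0.4934, -0.1466, 0.1106]
ee_rot: [-0.025, 0.749, -0.662, 0.014]
contact_force: [-0.8, -0.7, 2.6]
width: 0.0484
```

```bash
python3 - <<'E'
from h import *
s=st();tongs(s)
E
```

```text
t 14.85 pos [ 493.4 -146.6  110.6] yaw -82.85 toolz [ 0.054   0.0183 -0.9984] F [-0.8 -0.7  2.6] M [-0.07  0.03  0.03] w 48.4 q6 0.97
tongs origin [ 4.936e+02 -1.453e+02  2.000e-01] feet [ 493.6 -145.4   12.1] axis [-0.002 -0.012  1.   ]
```

Request:
play_rows(series=[{"fingers":-0.13,"dx":0,"dy":0,"dz":3,"turn":0},{"fingers":-0.13,"dx":0,"dy":0,"dz":4,"turn":0},{"fingers":-0.13,"dx":-10,"dy":-1,"dz":0,"turn":0},{"fingers":-0.13,"dx":-10,"dy":-1,"dz":0,"turn":0},{"fingers":-0.13,"dx":0,"dy":0,"dz":0,"turn":0}])

```text
clock: 15.27
position: [0.4707, -0.1482, 0.1159]
ee_rot: [-0.024, 0.75, -0.661, 0.012]
contact_force: [-0.5, 0.0, -1.7]
width: 0.0484
```

```bash
cat > lk.py <<'E'
from h import *
def linkfit(z0=0.):
    s=st();o,z=tongs(s);s2,im=wcam();m=masks_of(im,'link')
    k=m[0];r=k['region'];ys,xs=np.nonzero(r);print('p',k['p'],len(xs),xs.min(),xs.max(),ys.min(),ys.max())
    save(im,'lk%d'%im['shot'])
    rows=range(ys.min()+4,ys.max()-4,4);L=[];Q=[]
    for y in rows:
        c=np.nonzero(r[y])[0];L.append((c.min()-.5,y));Q.append((c.max()+.5,y))
    a=wplane(im,L,z0+.03);b=wplane(im,Q,z0+.03);w=np.hypot(*(a-b)[:,:2].T)*1000;print('w',w.round(0))
    T=wplane(im,[[np.mean(xs[ys==ys.min()]),ys.min()-.5]],z0+.03)[0];B=wplane(im,[[np.mean(xs[ys==ys.max()]),ys.max()+.5]],z0+.03)[0]
    g=w>21;mid=((a+b)/2)[g];print('mids',(mid[[0,-1],:2]*1000).round(1),'far end',(T*1000).round(1),'near',(B*1000).round(1));return s,o
E
python3 - <<'E'
from lk import *
linkfit()
E
```

```text
t 15.27 pos [ 470.7 -148.2  115.9] yaw -82.79 toolz [ 0.0492  0.0203 -0.9986] F [-0.5  0.  -1.7] M [-0.01  0.01  0.01] w 48.4 q6 0.94
tongs origin [ 470.4 -146.6    5.4] feet [ 470.5 -146.8   17.4] axis [ 0.003 -0.014  1.   ]
p 0.22 17451 13 185 50 186
w [ 20.  34.  47.  64.  80.  82.  83.  83.  84. 151. 154. 152. 152. 152.
 150. 152. 152. 153. 153. 152. 152. 152. 151. 152. 152. 152. 152.  83.
  82.  83.  82.  82.]
mids [[584.2 -28.8]
 [507.7 -14.5]] far end [589.4 -41.   30. ] near [499.8  13.2  30. ]
```

```bash
python3 - <<'E'
from h import *
import glob
fn=sorted(glob.glob('pics/lk*'))[-1];print(fn)
I=cv2.imread(fn);s=get_state()
im=get_image('wrist');q=s['ee_rot'];T=np.eye(4);T[:3,:3]=R.from_quat([q[1],q[2],q[3],q[0]]).as_matrix();T[:3,3]=s['position'];im['T']=T@np.array(im['hand_eye'])
m=((im['pixels'].min(2)>175)*255).astype(np.uint8);m[:, :270]=0;m[:,390:]=0
n,l,stt,c=cv2.connectedComponentsWithStats(m)
for i in np.argsort(-stt[1:,4])[:4]+1:
    print(stt[i],c[i].round(1))
i=np.argmax(stt[1:,4])+1;r=l==i;ys,xs=np.nonzero(r)
for y in range(ys.min(),ys.max(),8):
    cc=np.nonzero(r[y])[0];p=wplane(im,[[cc.min()-.5,y],[cc.max()+.5,y]],.03);print(y,cc.min(),cc.max(),(p[:,:2]*1000).round(1).tolist())
cv2.imwrite('pics/c3.png',im['pixels'][100:480,120:520][:,:,::-1])
E
```

```text
pics/lk15.png
[ 309  130   42  135 5442] [329.9 196.2]
[ 312  267   36   40 1365] [329.9 286.1]
130 313 347 [[548.1, -129.8], [550.6, -149.5]]
138 309 350 [[543.3, -128.1], [546.2, -151.8]]
146 309 350 [[538.7, -128.7], [541.7, -152.4]]
154 310 350 [[534.2, -129.8], [537.1, -153.0]]
162 310 350 [[529.6, -130.4], [532.6, -153.6]]
170 310 350 [[525.0, -130.9], [528.0, -154.2]]
178 310 350 [[520.4, -131.5], [523.4, -154.8]]
186 310 350 [[515.8, -132.0], [518.8, -155.4]]
194 310 350 [[511.2, -132.6], [514.2, -156.1]]
202 310 350 [[506.5, -133.1], [509.6, -156.7]]
210 310 350 [[501.9, -133.7], [504.9, -157.4]]
218 310 349 [[497.1, -134.2], [500.1, -157.4]]
226 310 349 [[492.4, -134.8], [495.4, -158.1]]
234 310 349 [[487.6, -135.3], [490.6, -158.8]]
242 310 349 [[482.7, -135.9], [485.7, -159.4]]
250 312 349 [[477.9, -137.6], [480.8, -160.1]]
258 312 349 [[473.0, -138.2], [475.9, -160.8]]
```

View pics/c3.png

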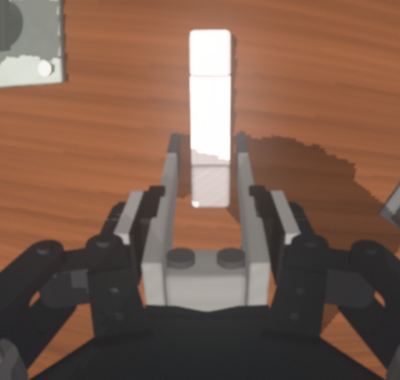

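The link stands upright on the bench with the blades on both sides of it; its far end is at (330,130) and its near end at about row 307. I'll slide to the middle of the near end block.

Request:
play_rows(series=[{"fingers":-0.13,"dx":-8,"dy":-3,"dz":0,"turn":0},{"fingers":-0.13,"dx":-7,"dy":-2,"dz":0,"turn":0},{"fingers":-0.13,"dx":0,"dy":0,"dz":0,"turn":0},{"fingers":-0.13,"dx":0,"dy":0,"dz":0,"turn":0}])

```text
clock: 15.75
position: [0.457, -0.1545, 0.1165]
ee_rot: [-0.025, 0.75, -0.661, 0.014]
contact_force: [-0.0, -0.2, -1.5]
width: 0.048
```

```bash
python3 - <<'E'
from h import *
s=st();tongs(s)
E
```

```text
t 15.75 pos [ 457.  -154.5  116.5] yaw -82.81 toolz [ 0.0533  0.0188 -0.9984] F [-0.  -0.2 -1.5] M [ 0.02  0.03 -0.02] w 48.0 q6 0.91
tongs origin [ 457.2 -153.1    6. ] feet [ 457.2 -153.3   18. ] axis [-0.001 -0.013  1.   ]
```

Request:
play_rows(series=[{"fingers":-0.13,"dx":-1,"dy":2,"dz":0,"turn":0},{"fingers":-0.05,"dx":0,"dy":0,"dz":0,"turn":0},{"fingers":0.2,"dx":0,"dy":0,"dz":0,"turn":0},{"fingers":0.2,"dx":0,"dy":0,"dz":0,"turn":0},{"fingers":0.2,"dx":0,"dy":0,"dz":0,"turn":0},{"fingers":0.2,"dx":0,"dy":0,"dz":0,"turn":0}], squeeze=110)

```text
clock: 16.25
position: [0.4561, -0.1526, 0.1169]
ee_rot: [-0.025, 0.75, -0.661, 0.014]
contact_force: [-1.2, -1.1, -0.1]
width: 0.0416
```

```bash
python3 - <<'E'
from h import *
s=st();tongs(s)
E
```

```text
t 16.25 pos [ 456.1 -152.6  116.9] yaw -82.8 toolz [ 0.0537  0.0182 -0.9984] F [-1.2 -1.1 -0.1] M [-0.07  0.17 -0.03] w 41.6 q6 0.92
tongs origin [ 456.3 -151.2    6.4] feet [ 456.3 -151.4   18.4] axis [-0.002 -0.012  1.   ]
```

Request:
play_rows(series=[{"fingers":0.2,"dx":0,"dy":0,"dz":8,"turn":0},{"fingers":0.2,"dx":0,"dy":0,"dz":18,"turn":0},{"fingers":0.2,"dx":0,"dy":0,"dz":25,"turn":0},{"fingers":0.2,"dx":0,"dy":0,"dz":25,"turn":0},{"fingers":0.2,"dx":0,"dy":0,"dz":25,"turn":0},{"fingers":0.2,"dx":0,"dy":0,"dz":18,"turn":0},{"fingers":0.2,"dx":0,"dy":0,"dz":0,"turn":0},{"fingers":0.2,"dx":5,"dy":15,"dz":0,"turn":0},{"fingers":0.2,"dx":8,"dy":25,"dz":0,"turn":0},{"fingers":0.2,"dx":8,"dy":25,"dz":0,"turn":0},{"fingers":0.2,"dx":8,"dy":25,"dz":0,"turn":0},{"fingers":0.2,"dx":8,"dy":25,"dz":0,"turn":0},{"fingers":0.2,"dx":6,"dy":18,"dz":0,"turn":0},{"fingers":0.2,"dx":3,"dy":8,"dz":0,"turn":0},{"fingers":0.2,"dx":0,"dy":0,"dz":0,"turn":0},{"fingers":0.2,"dx":0,"dy":0,"dz":0,"turn":0}])

```text
clock: 17.58
position: [0.4964, -0.0037, 0.2337]
ee_rot: [-0.021, 0.749, -0.662, 0.006]
contact_force: [0.0, -0.8, -2.9]
width: 0.0417
```

```bash
python3 - <<'E'
from h import *
s=st();tongs(s)
E
```

```text
t 17.58 pos [496.4  -3.7 233.7] yaw -82.94 toolz [ 0.0364  0.0226 -0.9991] F [ 0.  -0.8 -2.9] M [-0.02  0.1  -0.01] w 41.7 q6 1.27
tongs origin [494.7  -1.9 123.2] feet [494.8  -2.1 135.2] axis [ 0.016 -0.017  1.   ]
```

```bash
cat > wl.py <<'E'
from h import *
def wl(zt):
    s,im=wcam();m=((im['pixels'].min(2)>175)*255).astype(np.uint8);m[:,:290]=0;m[:,370:]=0;m[310:]=0
    n,l,t,c=cv2.connectedComponentsWithStats(m)
    for i in range(1,n):
        if t[i,4]<300: continue
        r=l==i;ys,xs=np.nonzero(r);print(t[i])
        for y in np.linspace(ys.min(),ys.max(),8).astype(int):
            cc=np.nonzero(r[y])[0];p=wplane(im,[[cc.min()-.5,y],[cc.max()+.5,y]],zt);print(y,cc.min(),cc.max(),(p.mean(0)[:2]*1000).round(1),round(np.hypot(*(p[0]-p[1])[:2])*1000,1))
    return s,im
E
python3 - <<'E'
from wl import *
s,im=wl(.147)
P=(.5443,.0023,.125);C=((1,1),(1,-1),(-1,-1),(-1,1))
im['pixels']=im['pixels'].copy()
draw(im,tf(P,[[a*45,b*45,8] for a,b in C]),(0,255,0))
for k in(1,-1): draw(im,tf(P,[[a*20,k*24,86] for a in(1,-1)]),(255,0,255));draw(im,tf(P,[[a*20,k*16,77] for a in(1,-1)]),(0,0,255))
cv2.imwrite('pics/c4.png',cv2.resize(im['pixels'][60:400,170:490],None,fx=1.7,fy=1.7,interpolation=cv2.INTER_CUBIC)[:,:,::-1])
E
```

```text
[ 290  101   80  180 8390]
101 311 343 [588.3   9. ] 18.6
126 290 369 [574.4   5.9] 45.3
152 290 347 [558.7  10.3] 33.0
177 290 347 [544.4   8.5] 33.3
203 290 348 [529.3   6.5] 34.3
228 308 347 [ 5.151e+02 -3.000e-01] 23.6
254 310 346 [499.2  -2.6] 22.2
280 312 342 [482.5  -4.1] 19.0
[358 143   8  60 333]
143 359 363 [566.8 -13.1] 2.8
151 359 363 [562.3 -13.7] 2.9
159 358 363 [557.7 -14. ] 3.4
168 359 363 [552.6 -15. ] 2.9
176 358 363 [548.  -15.3] 3.5
185 359 363 [542.8 -16.3] 2.9
193 358 364 [538.2 -17. ] 4.1
202 362 364 [533.1 -18.9] 1.7
```

View pics/c4.png

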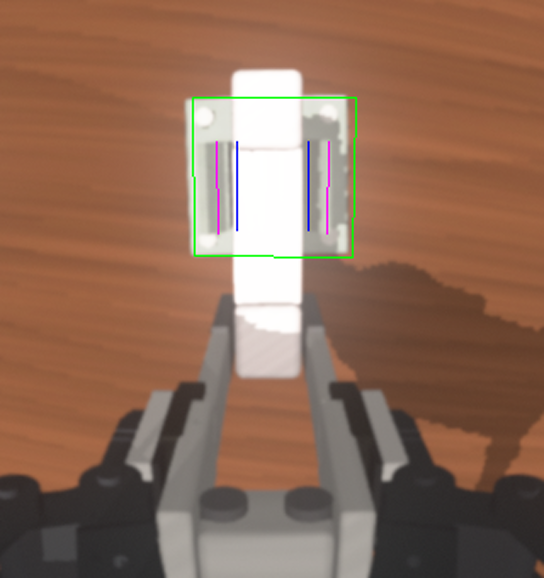

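Relative to the saddle overlay, the wrist view shows the base about 3 mm further +y (edges at 187/348 against the overlay's 193/355). The link line is straight and parallel to it. Aiming for link centre (545, 4.8).

Request:
play_rows(series=[{"fingers":0.2,"dx":5,"dy":1,"dz":0,"turn":0},{"fingers":0.2,"dx":5,"dy":1,"dz":-6,"turn":0},{"fingers":0.2,"dx":0,"dy":0,"dz":-10,"turn":0},{"fingers":0.2,"dx":0,"dy":0,"dz":-10,"turn":0},{"fingers":0.2,"dx":0,"dy":0,"dz":-4,"turn":0},{"fingers":0.2,"dx":0,"dy":0,"dz":0,"turn":0},{"fingers":0.2,"dx":0,"dy":0,"dz":0,"turn":0}])

```text
clock: 18.22
position: [0.5083, -0.0082, 0.2011]
ee_rot: [-0.02, 0.746, -0.666, 0.007]
contact_force: [-0.6, 0.4, -2.3]
width: 0.0423
```

```bash
python3 - <<'E'
from h import *
s=st();o,z=tongs(s);print('link centre', (o*1000+[39.9,5.0,0]).round(1))
E
```

```text
t 18.22 pos [508.3  -8.2 201.1] yaw -83.45 toolz [ 0.0373  0.0196 -0.9991] F [-0.6  0.4 -2.3] M [-0.    0.04  0.02] w 42.3 q6 1.28
tongs origin [506.7  -6.7  90.6] feet [506.8  -6.8 102.6] axis [ 0.015 -0.014  1.   ]
link centre [546.6  -1.7  90.6]
```

Request:
play_rows(series=[{"fingers":0.2,"dx":-1,"dy":4,"dz":1,"turn":0.006},{"fingers":0.2,"dx":0,"dy":2.5,"dz":1,"turn":0.003},{"fingers":0.2,"dx":0,"dy":0,"dz":0,"turn":0},{"fingers":0.2,"dx":0,"dy":0,"dz":0,"turn":0}])

```text
clock: 18.55
position: [0.5081, -0.0018, 0.2045]
ee_rot: [-0.02, 0.749, -0.662, 0.008]
contact_force: [0.5, 0.2, -3.0]
width: 0.0421
```

```bash
python3 - <<'E'
from wl import *
s=st();o,z=tongs(s);print('link centre', (o*1000+[39.9,5.0,0]).round(1))
s,im=wcam()
# saddle check: try shifts of model outline against gradient of picture
g=cv2.GaussianBlur(im['pixels'].mean(2).astype(np.float32),(0,0),1);gx=np.abs(cv2.Sobel(g,cv2.CV_32F,1,0));gy=np.abs(cv2.Sobel(g,cv2.CV_32F,0,1));G=gx+gy
def sc(p):
    e=[]
    for b in(1,-1):
        e.append(tf(p,[[a,b*45,8] for a in np.linspace(-44,44,60)]))
    e.append(tf(p,[[45,b,8] for b in list(np.linspace(-44,-20,20))+list(np.linspace(20,44,20))]))
    q=wproj(im,np.vstack(e)).astype(np.float32)
    return cv2.remap(G,q[:,0].reshape(-1,1),q[:,1].reshape(-1,1),1).mean()
best=max(((sc((.5443+dx,.0023+dy,.125+a)),dx,dy,a) for dx in np.arange(-.006,.0061,.001) for dy in np.arange(-.008,.0081,.001) for a in np.arange(-.06,.061,.02)))
print(np.round(best,4))
save(im,'w5')
wl(.118)
E
```

```text
t 18.55 pos [508.1  -1.8 204.5] yaw -82.96 toolz [ 0.0394  0.0197 -0.999 ] F [ 0.5  0.2 -3. ] M [ 0.02  0.08 -0.02] w 42.1 q6 1.28
tongs origin [ 5.068e+02 -3.000e-01  9.400e+01] feet [ 5.069e+02 -5.000e-01  1.060e+02] axis [ 0.013 -0.014  1.   ]
link centre [546.7   4.7  94. ]
[1.565075e+02 0.000000e+00 4.000000e-03 2.000000e-02]
[ 290  101   58  180 8009]
101 311 343 [600.4  10.7] 18.6
126 306 347 [586.1   9.2] 23.8
152 290 347 [570.8  12. ] 33.1
177 299 347 [556.8   7.6] 28.1
203 299 347 [541.7   5.8] 28.5
228 290 347 [526.6   6.7] 34.2
254 310 346 [511.4  -0.9] 22.2
280 312 342 [494.7  -2.3] 19.0
[353 129  17  94 997]
129 366 369 [587.4 -14. ] 2.3
142 362 369 [579.9 -13.9] 4.6
155 365 369 [572.6 -15.7] 2.9
168 354 366 [564.6 -12.7] 7.5
182 355 367 [556.7 -14.4] 7.5
195 354 367 [549.1 -15.2] 8.1
208 355 367 [541.6 -16.5] 7.6
222 364 366 [533.6 -20. ] 1.8
```

Request:
play_rows(series=[{"fingers":0.2,"dx":-1.5,"dy":1,"dz":-6,"turn":0},{"fingers":0.2,"dx":0,"dy":0.5,"dz":-6,"turn":0}])

```text
clock: 18.82
position: [0.5076, -0.0004, 0.1933]
ee_rot: [-0.021, 0.749, -0.662, 0.01]
contact_force: [0.2, 0.7, -3.1]
width: 0.0418
```

```bash
cat > t.py <<'E'
from h import *
s=st();o,z=tongs(s);print('link centre', (o*1000+[39.9,5.0,-6]).round(1))
E
python3 t.py
```

```text
t 18.82 pos [ 5.076e+02 -4.000e-01  1.933e+02] yaw -82.95 toolz [ 0.0431  0.0191 -0.9989] F [ 0.2  0.7 -3.1] M [0.01 0.13 0.01] w 41.8 q6 1.28
tongs origin [506.6   1.1  82.9] feet [506.7   0.9  94.9] axis [ 0.009 -0.013  1.   ]
link centre [546.5   6.1  76.9]
```

Request:
play_rows(series=[{"fingers":0.2,"dx":-1,"dy":-1,"dz":-5,"turn":0},{"fingers":0.2,"dx":-1,"dy":0,"dz":-5,"turn":0}])

```text
clock: 18.98
position: [0.5053, -0.0012, 0.182]
ee_rot: [-0.021, 0.749, -0.662, 0.01]
contact_force: [-0.0, -0.3, -3.2]
width: 0.0418
```

```bash
python3 t.py
```

```text
t 18.98 pos [505.3  -1.2 182. ] yaw -82.93 toolz [ 0.0428  0.0191 -0.9989] F [-0.  -0.3 -3.2] M [-0.02  0.08 -0.06] w 41.8 q6 1.28
tongs origin [5.042e+02 2.000e-01 7.150e+01] feet [5.044e+02 1.000e-01 8.350e+01] axis [ 0.009 -0.013  1.   ]
link centre [544.1   5.2  65.5]
```

Request:
play_rows(series=[{"fingers":0.2,"dx":0,"dy":-0.5,"dz":-4,"turn":0},{"fingers":0.2,"dx":0,"dy":0,"dz":-4,"turn":0}])

```text
clock: 19.15
position: [0.5042, -0.0017, 0.1721]
ee_rot: [-0.021, 0.749, -0.662, 0.009]
contact_force: [0.1, -0.3, -3.3]
width: 0.0416
```

```bash
python3 t.py
```

```text
t 19.15 pos [504.2  -1.7 172.1] yaw -82.93 toolz [ 0.0407  0.0193 -0.999 ] F [ 0.1 -0.3 -3.3] M [-0.03  0.02  0.02] w 41.6 q6 1.28
tongs origin [ 5.03e+02 -2.00e-01  6.17e+01] feet [ 5.031e+02 -4.000e-01  7.370e+01] axis [ 0.011 -0.013  1.   ]
link centre [542.9   4.8  55.7]
```

Request:
play_rows(series=[{"fingers":0.2,"dx":0,"dy":0,"dz":-3,"turn":0},{"fingers":0.2,"dx":0,"dy":0,"dz":-2,"turn":0}])

```text
clock: 19.32
position: [0.5037, -0.0017, 0.1656]
ee_rot: [-0.02, 0.749, -0.662, 0.008]
contact_force: [0.3, 0.8, -2.3]
width: 0.0415
```

```bash
python3 t.py
```

```text
t 19.32 pos [503.7  -1.7 165.6] yaw -82.94 toolz [ 0.0389  0.0196 -0.9991] F [ 0.3  0.8 -2.3] M [-0.02  0.08 -0.05] w 41.5 q6 1.28
tongs origin [ 5.022e+02 -2.000e-01  5.520e+01] feet [ 5.024e+02 -4.000e-01  6.720e+01] axis [ 0.013 -0.014  1.   ]
link centre [542.1   4.8  49.2]
```

Request:
play_rows(series=[{"fingers":0.2,"dx":1,"dy":0,"dz":-2,"turn":0},{"fingers":0.2,"dx":0.5,"dy":0,"dz":-1.5,"turn":0}])

```text
clock: 19.48
position: [0.5048, -0.0018, 0.1618]
ee_rot: [-0.02, 0.749, -0.662, 0.008]
contact_force: [-3.7, 1.5, 6.8]
width: 0.0417
```

Request:
play_rows(series=[{"fingers":0.2,"dx":0,"dy":0,"dz":-1.5,"turn":0}])

```text
clock: 19.57
position: [0.5049, -0.0018, 0.1613]
ee_rot: [-0.02, 0.749, -0.662, 0.008]
contact_force: [-3.6, 1.8, 10.6]
width: 0.0417
```

Request:
play_rows(series=[{"fingers":0.2,"dx":0,"dy":0,"dz":-1,"turn":0}])

```text
clock: 19.65
position: [0.5049, -0.0018, 0.1613]
ee_rot: [-0.02, 0.749, -0.662, 0.008]
contact_force: [-3.2, -0.1, 4.1]
width: 0.042
```

```bash
python3 t.py
```

```text
t 19.65 pos [504.9  -1.8 161.3] yaw -82.93 toolz [ 0.038   0.0196 -0.9991] F [-3.2 -0.1  4.1] M [0.02 0.6  0.  ] w 42.0 q6 1.28
tongs origin [ 5.034e+02 -3.000e-01  5.080e+01] feet [ 5.035e+02 -5.000e-01  6.280e+01] axis [ 0.014 -0.013  1.   ]
link centre [543.3   4.7  44.8]
```

Seated on the channel floor at gentle force (about 5 to 13 N). One more light press for the dwell, then release.

Request:
play_rows(series=[{"fingers":0.2,"dx":0,"dy":0,"dz":-1.2,"turn":0},{"fingers":0.2,"dx":0,"dy":0,"dz":-1.2,"turn":0}])

```text
clock: 19.82
position: [0.5048, -0.0018, 0.1613]
ee_rot: [-0.02, 0.749, -0.662, 0.008]
contact_force: [-3.5, -0.1, 5.6]
width: 0.0417
```

Request:
play_rows(series=[{"fingers":0.05,"dx":0,"dy":0,"dz":-0.5,"turn":0},{"fingers":-0.05,"dx":0,"dy":0,"dz":0,"turn":0},{"fingers":-0.09,"dx":0,"dy":0,"dz":0,"turn":0},{"fingers":-0.13,"dx":0,"dy":0,"dz":0,"turn":0},{"fingers":-0.13,"dx":0,"dy":0,"dz":0,"turn":0},{"fingers":-0.13,"dx":0,"dy":0,"dz":0,"turn":0}], squeeze=50)

```text
clock: 20.32
position: [0.5073, -0.002, 0.1622]
ee_rot: [-0.022, 0.749, -0.662, 0.011]
contact_force: [0.5, 0.6, -1.7]
width: 0.0484
```

```bash
python3 t.py; python3 - <<'E'
from wl import *
wl(.0745)
E
```

```text
t 20.32 pos [507.3  -2.  162.2] yaw -82.92 toolz [ 0.045   0.0187 -0.9988] F [ 0.5  0.6 -1.7] M [ 0.01  0.04 -0.03] w 48.4 q6 1.28
tongs origin [506.5  -0.6  51.8] feet [506.6  -0.7  63.8] axis [ 0.007 -0.013  1.   ]
link centre [546.4   4.4  45.8]
[ 290  105   58  180 7876]
105 325 340 [598.1   7.1] 9.1
130 290 346 [582.8  13.6] 32.6
156 290 346 [567.9  11.8] 32.7
181 305 346 [554.    5.7] 24.3
207 305 346 [538.8   3.8] 24.6
232 298 346 [523.6   4.1] 29.1
258 308 344 [ 5.078e+02 -3.000e-01] 22.4
284 316 340 [491.2  -3.6] 15.5
[ 351  126   19  111 1689]
126 362 362 [588.3 -11. ] 0.6
141 360 369 [579.9 -13.6] 5.8
157 358 369 [570.6 -14.2] 6.9
173 351 369 [561.1 -13.5] 11.0
188 351 369 [552.5 -14.7] 11.1
204 351 369 [543.1 -16. ] 11.2
220 351 369 [533.7 -17.3] 11.3
236 367 369 [524.6 -23.5] 1.8
```

Request:
play_rows(series=[{"fingers":-0.13,"dx":0,"dy":0,"dz":5,"turn":0},{"fingers":-0.13,"dx":0,"dy":0,"dz":8,"turn":0},{"fingers":-0.13,"dx":0,"dy":0,"dz":12,"turn":0},{"fingers":-0.13,"dx":0,"dy":0,"dz":20,"turn":0},{"fingers":-0.13,"dx":0,"dy":0,"dz":20,"turn":0},{"fingers":-0.13,"dx":0,"dy":0,"dz":15,"turn":0},{"fingers":-0.13,"dx":0,"dy":10,"dz":5,"turn":-0.01},{"fingers":-0.13,"dx":1,"dy":25,"dz":0,"turn":-0.01},{"fingers":-0.13,"dx":1,"dy":30,"dz":0,"turn":-0.01},{"fingers":-0.13,"dx":1,"dy":30,"dz":0,"turn":-0.01},{"fingers":-0.13,"dx":1,"dy":30,"dz":0,"turn":-0.01},{"fingers":-0.13,"dx":1,"dy":30,"dz":0,"turn":-0.01},{"fingers":-0.13,"dx":1,"dy":30,"dz":0,"turn":0},{"fingers":-0.13,"dx":1,"dy":30,"dz":0,"turn":0},{"fingers":-0.13,"dx":0,"dy":25,"dz":0,"turn":0},{"fingers":-0.13,"dx":0,"dy":15,"dz":0,"turn":0},{"fingers":-0.13,"dx":0,"dy":5,"dz":0,"turn":0},{"fingers":-0.13,"dx":0,"dy":0,"dz":0,"turn":0},{"fingers":-0.13,"dx":0,"dy":0,"dz":0,"turn":0}])

```text
clock: 21.95
position: [0.515, 0.2692, 0.2656]
ee_rot: [-0.027, 0.726, -0.687, 0.017]
contact_force: [-0.1, 0.2, -0.9]
width: 0.0484
```

```bash
python3 t.py
```

```text
t 21.95 pos [515.  269.2 265.6] yaw -86.75 toolz [ 0.0612  0.0165 -0.998 ] F [-0.1  0.2 -0.9] M [-0.03  0.03  0.01] w 48.4 q6 1.88
tongs origin [516.  270.7 155.1] feet [515.9 270.5 167.1] axis [-0.009 -0.014  1.   ]
link centre [555.9 275.7 149.1]
```

Request:
play_rows(series=[{"fingers":-0.13,"dx":-1,"dy":0,"dz":-15,"turn":0.011},{"fingers":-0.13,"dx":-1,"dy":0,"dz":-20,"turn":0},{"fingers":-0.13,"dx":0,"dy":0,"dz":-20,"turn":0},{"fingers":-0.13,"dx":0,"dy":0,"dz":-12,"turn":0},{"fingers":-0.13,"dx":0,"dy":0,"dz":0,"turn":0},{"fingers":-0.13,"dx":0,"dy":0,"dz":0,"turn":0}])

```text
clock: 22.45
position: [0.5144, 0.2612, 0.1997]
ee_rot: [-0.028, 0.728, -0.685, 0.019]
contact_force: [1.4, 0.6, -1.9]
width: 0.0485
```

```bash
python3 t.py;python3 - <<'E'
from h import *
s,im=wcam();save(im,'w6')
o,z=tongs(s)
E
```

```text
t 22.45 pos [514.4 261.2 199.7] yaw -86.51 toolz [ 0.066   0.0141 -0.9977] F [ 1.4  0.6 -1.9] M [-0.    0.05  0.02] w 48.5 q6 1.87
tongs origin [516.  262.4  89.2] feet [515.8 262.3 101.2] axis [-0.014 -0.011  1.   ]
link centre [555.9 267.4  83.2]
tongs origin [516.  262.4  89.2] feet [515.8 262.3 101.2] axis [-0.014 -0.011  1.   ]
```

Request:
play_rows(series=[{"fingers":-0.13,"dx":-2,"dy":8,"dz":0,"turn":0.007},{"fingers":-0.13,"dx":0,"dy":0,"dz":0,"turn":0},{"fingers":-0.13,"dx":0,"dy":0,"dz":-8,"turn":0},{"fingers":-0.13,"dx":0,"dy":0,"dz":-6,"turn":0},{"fingers":-0.13,"dx":0,"dy":0,"dz":0,"turn":0}])

```text
clock: 22.92
position: [0.5149, 0.2697, 0.1892]
ee_rot: [-0.031, 0.73, -0.683, 0.021]
contact_force: [-0.4, 0.4, -0.8]
width: 0.0481
```

```bash
python3 t.py
```

```text
t 22.92 pos [514.9 269.7 189.2] yaw -86.14 toolz [ 0.0737  0.017  -0.9971] F [-0.4  0.4 -0.8] M [-0.03  0.12  0.  ] w 48.1 q6 1.88
tongs origin [517.2 271.2  78.7] feet [517.  271.1  90.7] axis [-0.021 -0.014  1.   ]
link centre [557.1 276.2  72.7]
```

Request:
play_rows(series=[{"fingers":-0.13,"dx":-4,"dy":0,"dz":1,"turn":0},{"fingers":-0.13,"dx":0,"dy":0,"dz":0,"turn":0},{"fingers":-0.13,"dx":0,"dy":0,"dz":-5,"turn":0},{"fingers":-0.13,"dx":0,"dy":0,"dz":-5,"turn":0}])

```text
clock: 23.25
position: [0.5107, 0.2702, 0.1804]
ee_rot: [-0.032, 0.73, -0.682, 0.021]
contact_force: [-0.2, 0.6, -1.0]
width: 0.0485
```

```bash
python3 t.py
```

```text
t 23.25 pos [510.7 270.2 180.4] yaw -86.1 toolz [ 0.0752  0.0176 -0.997 ] F [-0.2  0.6 -1. ] M [-0.02  0.08  0.  ] w 48.5 q6 1.88
tongs origin [513.3 271.8  69.9] feet [513.  271.6  81.9] axis [-0.023 -0.014  1.   ]
link centre [553.2 276.8  63.9]
```

Well centred. Continue down in small steps watching force.

Request:
play_rows(series=[{"fingers":-0.13,"dx":0,"dy":0,"dz":-6,"turn":0},{"fingers":-0.13,"dx":0,"dy":0,"dz":-6,"turn":0},{"fingers":-0.13,"dx":0,"dy":0,"dz":-6,"turn":0}])

```text
clock: 23.5
position: [0.5108, 0.2702, 0.1608]
ee_rot: [-0.032, 0.73, -0.682, 0.022]
contact_force: [-0.4, 0.2, -0.5]
width: 0.048
```

```bash
python3 t.py
```

```text
t 23.5 pos [510.8 270.2 160.8] yaw -86.09 toolz [ 0.0759  0.0178 -0.997 ] F [-0.4  0.2 -0.5] M [-0.03  0.06 -0.  ] w 48.0 q6 1.88
tongs origin [513.4 271.8  50.4] feet [513.1 271.7  62.4] axis [-0.024 -0.015  1.   ]
link centre [553.3 276.8  44.4]
```

Request:
play_rows(series=[{"fingers":-0.13,"dx":0,"dy":0,"dz":-6,"turn":0},{"fingers":-0.13,"dx":0,"dy":0,"dz":-6,"turn":0},{"fingers":-0.13,"dx":0,"dy":0,"dz":-6,"turn":0},{"fingers":-0.13,"dx":0,"dy":0,"dz":-6,"turn":0}])

```text
clock: 23.83
position: [0.5104, 0.2699, 0.1332]
ee_rot: [-0.032, 0.73, -0.682, 0.021]
contact_force: [0.2, 0.1, -1.8]
width: 0.0482
```

```bash
python3 t.py
```

```text
t 23.83 pos [510.4 269.9 133.2] yaw -86.11 toolz [ 0.0741  0.017  -0.9971] F [ 0.2  0.1 -1.8] M [-0.03  0.08  0.04] w 48.2 q6 1.88
tongs origin [512.8 271.4  22.7] feet [512.5 271.3  34.7] axis [-0.022 -0.014  1.   ]
link centre [552.7 276.4  16.7]
```

Request:
play_rows(series=[{"fingers":-0.13,"dx":0,"dy":0,"dz":-5,"turn":0},{"fingers":-0.13,"dx":0,"dy":0,"dz":-4,"turn":0},{"fingers":-0.13,"dx":0,"dy":0,"dz":-3,"turn":0}])

```text
clock: 24.08
position: [0.5099, 0.2697, 0.1186]
ee_rot: [-0.031, 0.73, -0.682, 0.021]
contact_force: [0.9, -0.0, -1.2]
width: 0.048
```

```bash
python3 t.py
```

```text
t 24.08 pos [509.9 269.7 118.6] yaw -86.11 toolz [ 0.0722  0.0163 -0.9973] F [ 0.9 -0.  -1.2] M [-0.    0.03  0.01] w 48.0 q6 1.88
tongs origin [512.1 271.1   8.2] feet [511.8 271.   20.2] axis [-0.02  -0.013  1.   ]
link centre [552.  276.1   2.2]
```

Request:
play_rows(series=[{"fingers":-0.13,"dx":0,"dy":0,"dz":-2,"turn":0},{"fingers":-0.13,"dx":0,"dy":0,"dz":-0.5,"turn":0}])

```text
clock: 24.25
position: [0.5107, 0.27, 0.1162]
ee_rot: [-0.031, 0.73, -0.682, 0.021]
contact_force: [-0.2, -0.4, 4.4]
width: 0.0484
```

```bash
python3 t.py
```

```text
t 24.25 pos [510.7 270.  116.2] yaw -86.11 toolz [ 0.0738  0.017  -0.9971] F [-0.2 -0.4  4.4] M [-0.08  0.07  0.02] w 48.4 q6 1.88
tongs origin [513.1 271.5   5.7] feet [512.8 271.4  17.7] axis [-0.022 -0.014  1.   ]
link centre [ 5.530e+02  2.765e+02 -3.000e-01]
```

Feet touch the stand's floor at the original height. Opening and backing straight up.

Request:
play_rows(series=[{"fingers":-0.2,"dx":0,"dy":0,"dz":0,"turn":0},{"fingers":-0.3,"dx":0,"dy":0,"dz":0,"turn":0},{"fingers":-0.6,"dx":0,"dy":0,"dz":0,"turn":0},{"fingers":-1,"dx":0,"dy":0,"dz":0,"turn":0},{"fingers":-1,"dx":0,"dy":0,"dz":0,"turn":0},{"fingers":-1,"dx":0,"dy":0,"dz":0,"turn":0},{"fingers":-1,"dx":0,"dy":0,"dz":8,"turn":0},{"fingers":-1,"dx":0,"dy":0,"dz":15,"turn":0},{"fingers":-1,"dx":0,"dy":0,"dz":25,"turn":0},{"fingers":-1,"dx":0,"dy":0,"dz":30,"turn":0},{"fingers":-1,"dx":0,"dy":0,"dz":30,"turn":0},{"fingers":-1,"dx":0,"dy":0,"dz":30,"turn":0},{"fingers":-1,"dx":0,"dy":0,"dz":30,"turn":0},{"fingers":-1,"dx":0,"dy":0,"dz":10,"turn":0},{"fingers":-1,"dx":0,"dy":0,"dz":0,"turn":0},{"fingers":-1,"dx":0,"dy":0,"dz":0,"turn":0}])

```text
clock: 25.58
position: [0.508, 0.2689, 0.3082]
ee_rot: [-0.033, 0.73, -0.682, 0.022]
contact_force: [-0.1, -0.1, -0.7]
width: 0.0853
```

```bash
python3 - <<'E'
from h import *
st()
I=[]
for n in('side','scene'):
    im=get_image(n)
    for l in['link','tongs','can','socket','driver']:
        for m in masks_of(im,l)[:2]:
            if m['p']>.4: print(n,l,round(m['p'],2),np.round(m['xy']))
    P=(.5443,.0043,.125);c=proj(im,tf(P,[[0,0,60]]))[0].astype(int)
    d=proj(im,[[.513,.27,.08]])[0].astype(int)
    for q in(c,d): I.append(cv2.resize(im['pixels'][max(0,q[1]-65):q[1]+65,q[0]-65:q[0]+65],(300,300),interpolation=cv2.INTER_CUBIC))
cv2.imwrite('pics/end.png',np.vstack([np.hstack(I[:2]),np.hstack(I[2:])])[:,:,::-1])
E
```

```text
t 25.58 pos [508.  268.9 308.2] yaw -86.11 toolz [ 0.0766  0.0179 -0.9969] F [-0.1 -0.1 -0.7] M [-0.02 -0.02 -0.01] w 85.3 q6 1.88
side link 0.94 [356. 246.]
side link 0.45 [294. 341.]
side tongs 0.68 [290. 294.]
side tongs 0.55 [356. 315.]
side can 0.84 [222. 246.]
side socket 0.67 [262. 227.]
side socket 0.66 [288. 294.]
side driver 0.71 [297. 203.]
side driver 0.46 [262. 227.]
scene link 0.69 [295. 240.]
scene tongs 0.75 [400. 173.]
scene tongs 0.67 [375. 153.]
scene can 0.68 [413. 303.]
scene socket 0.94 [335. 335.]
scene socket 0.68 [405. 171.]
scene driver 0.8 [230. 397.]
```

Viewer limit reached, so I'll check the link's resting pose numerically.

```bash
python3 - <<'E'
from fit import *
from h import *
V=[]
for n,c in(('scene',(295,240)),('side',(356,246))):
    im=get_image(n);m=[k for k in masks_of(im,'link') if np.hypot(*(np.array(k['xy'])-c))<20][0];V.append((im,m['region'].astype(float)))
    ys,xs=np.nonzero(m['region']);print(n,len(xs),xs.min(),xs.max(),ys.min(),ys.max())
bx=[box(27,55,-12,12,0,30),box(-55,-27,-12,12,0,30),box(-27,27,-12,12,6,24)]
wall=[np.r_[box(-20,20,*sorted((s*16,s*20)),-6,30),box(-20,20,*sorted((s*20,s*24)),39,39)] for s in(1,-1)]
def ren(im,p,bs):
    m=np.zeros((1920,2560),np.uint8);Rm=R.from_euler('zy',[p[3],p[4]]).as_matrix()
    for b in bs: cv2.fillConvexPoly(m,cv2.convexHull(((proj(im,b@Rm.T+p[:3])+.5)*4).astype(np.float32)).astype(np.int32),255)
    return cv2.resize(m,(640,480),interpolation=cv2.INTER_AREA)/255.
occ=[]
for im,_ in V:
    k=0 if im is V[0][0] else 1
    s=1 if k==1 else -1   # side cam sees +y wall in front, scene sees -y wall
    occ.append(1-ren(im,[.5443,.0033,.049,.125,0],[wall[0] if s==1 else wall[1]]))
def cost(p): return sum((np.abs(ren(im,p,bx)-r)*o).sum()/r.sum() for (im,r),o in zip(V,occ))
p0=np.array([.544,.004,.0425,.125,0.])
for pit in(0,.1,-.1):
    q=p0.copy();q[4]=pit;b=minimize(cost,q,method='Nelder-Mead',options=dict(initial_simplex=np.vstack([q]+[q+d for d in np.diag([.006,.006,.006,.06,.05])]),maxiter=300));print(b.x.round(4),round(b.fun,3),'start',round(cost(q),3))
E
```

```text
Traceback (most recent call last):
IndexError: list index out of range
```

```bash
python3 - <<'E'
from fit import *
from h import *
V=[]
for n,c in(('scene',(295,240)),('side',(356,246))):
    for t in range(5):
        im=get_image(n);k=[k for k in masks_of(im,'link') if np.hypot(*(np.array(k['xy'])-c))<20]
        if k: break
    if not k: print(n,'none');continue
    r=k[0]['region'];ys,xs=np.nonzero(r);print(n,k[0]['p'],len(xs),xs.min(),xs.max(),ys.min(),ys.max());V.append((im,r.astype(float),-1 if n=='scene' else 1))
bx=[box(27,55,-12,12,0,30),box(-55,-27,-12,12,0,30),box(-27,27,-12,12,6,24)]
wall=lambda s:[np.r_[box(-20,20,*sorted((s*16,s*20)),-6,30),box(-20,20,*sorted((s*20,s*24)),39,39)]]
def ren(im,p,bs):
    m=np.zeros((1920,2560),np.uint8);Rm=R.from_euler('zy',[p[3],p[4]]).as_matrix()
    for b in bs: cv2.fillConvexPoly(m,cv2.convexHull(((proj(im,b@Rm.T+p[:3])+.5)*4).astype(np.float32)).astype(np.int32),255)
    return cv2.resize(m,(640,480),interpolation=cv2.INTER_AREA)/255.
W=[(im,r,1-ren(im,[.5443,.0033,.049,.125,0],wall(s))) for im,r,s in V]
def cost(p): return sum((np.abs(ren(im,p,bx)-r)*o).sum()/r.sum() for im,r,o in W)
for pit in(0,.1,-.1):
    q=np.array([.544,.004,.0425,.125,pit]);b=minimize(cost,q,method='Nelder-Mead',options=dict(initial_simplex=np.vstack([q]+[q+d for d in np.diag([.006,.006,.006,.06,.05])]),maxiter=250));print(b.x.round(4),round(b.fun,3),'start',round(cost(q),3))
E
```

```text
scene 0.81 602 270 307 216 258
side 0.72 451 324 372 233 257
[5.425e-01 5.000e-04 4.270e-02 1.156e-01 1.320e-02] 0.335 start 0.492
[5.430e-01 5.000e-04 4.260e-02 1.176e-01 7.900e-03] 0.337 start 0.611
[ 0.5427 -0.      0.0425  0.1211 -0.0117] 0.346 start 0.618
```

Link is within 2 mm of the saddle's centre and level (tilt about 0.01). Handing in.

```bash
python3 -c "
from h import *
print(sign_off()); st()"
```

```text
the job is handed in; nothing more can be done
None
the job is handed in; nothing more can be done
```

I completed the whole sequence and handed the job in at about 26 s on the robot's clock, limit 67 s; no verdict was reported. The tongs lifted the link out of the rack by its waist, stood it on the bare bench and let go. They then took it by one end and lowered it onto the saddle's channel floor, about 5–13 N on the wrist sensor, before releasing it. The tongs went back into the grey stand.

**Last checks:**
- **Link:** a silhouette fit in both fixed cameras puts it about 2 mm from the saddle's centre. Its yaw is within 0.01 rad of the saddle's, its tilt is about 0.01 rad, and its underside is about 43 mm up.
- **Tongs:** their feet touched the stand floor at the height they were picked up from, within about 2 mm of the stand's centre.
- **Robot and bystanders:** the gripper is open, 0.19 m above its release height, with no contact force. The networks found the can, socket and driver; I only compared rough picture positions with the start, and the can's labels there were partly wrong.

**What disagreed or failed:**
- **Bench contact:** pressing down to find the bench briefly put about 62 N on the wrist sensor. That is under the 120 N wrist limit.
- **Saddle position:** the wrist camera placed the saddle about 4 mm further toward +y than the fixed cameras did. I aimed between the two.
- **Tool tilt:** the tool drifted to about 0.07 rad off vertical over the run, but the tongs' own tilt at put-back was about 0.03 rad by calculation.
- **Final picture:** I could not view it because the 12-picture limit was reached, so the last checks are numerical only.

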